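Fit the stirrer from the tool holder into the stirring stand's clamp

TASK

Pull the collared stirrer straight up out of the upright tool holder, slide it upright from the open side into the fork of the stirring stand so that it hangs by its collar centrally between the open jaws, and let go. Then turn the clamp's winged sleeve clockwise (seen from above) until both jaws hold the collar firmly, and leave the sleeve tightened. Leave the other two tools standing in the holder and do not disturb the timer or the grain dish.

Things in the scene. Friction and masses are not known exactly. Their poses are not given: they have to be found in the camera images.
- holder: fixed aluminium tool holder, 60 (x) x 196 (y) x 95 mm high, with three square wells, 40 x 40 mm, in a row along its y at -62, 0 and +62 mm; well floor 6 mm above the worktop. Origin: centre of the underside.
- stirrer: the tool to fit, 190 mm long, 0.14 kg, in any of the wells; the only one with a thick round steel collar under a plain straight black handle. From its origin (centre of the foot) along z: crossed blades 30 mm wide, 0-28 mm; shaft 12 mm diameter, 28-100; collar 30 mm diameter, 100-118; black round handle 20 mm diameter, 118-190.
- stirrer_grip (a point): middle of the stirrer's grip, on its axis, 160 mm above its foot
- stirrer_hub (a point): centre of the underside of the stirrer's collar, 100 mm above its foot
- pestle: steel pestle, 141 mm long, with a 34 mm rounded knob on top and no collar; stands in another well and stays there. Origin: foot.
- tamper: steel tamper, 138 mm high, with a 50 mm long, 16 mm thick black crossbar on top (T-handle); stands in another well and stays there. Origin: foot.
- stand: fixed stirring stand. Base 200 (x -110 to +90) x 130 x 10 mm, a black dish on it (rim 36 mm high); a column carries a fork plate 120 mm wide, 10 thick, top at 150 mm. Its slot is 20 mm wide, opens to the stand's -x (front edge x = -87) and ends at x = -36. On the plate: two jaws beside the slot; behind x = -18 a 16 mm high housing with the sleeve. Origin: base underside.
- clamp_seat (a point): where the collar's underside centre belongs: on the plate's top, in the slot, midway between the jaws (stand x = -50 mm, y = 0, z = 150 mm); the shaft's slot goes 8 mm deeper
- sleeve (a joint): turn of the clamp sleeve in rad, 0 = jaws fully open, grows clockwise seen from above; each jaw moves in 7.6 mm per rad, so both meet the 30 mm collar at about 1.05 rad; firm at about 1.1 to 1.2; stop at 1.45. Stiff: it stays where it is left (0.4 N m).
- sleeve_grip (a point): on the sleeve's vertical axis (stand x = +50 mm), 200 mm above the worktop, where to hold its wing: an upright black bar 60 mm long (along this point's x), 14 mm thick, from 177 to 211 mm above the worktop, on a round knurled collar 48 mm across (top at 178 mm). The point turns with the sleeve.
- jaw_left: the steel jaw on the stand's +y side of the slot, x = -70 to -20 mm, top 16 mm above the plate; the two are 46 mm apart when fully open. Its origin is the stand's origin, shifted with its travel.
- jaw_right: the jaw on the stand's -y side (its origin is the stand's origin, shifted with its travel)
- bench_timer: white bench timer, 70 x 64 x 18 mm, loose on the worktop, to be left alone. Origin: centre of the underside.
- grain_dish: black dish of grain, 110 mm across, 26 mm high, loose on the worktop, to be left alone. Origin: centre of the underside.

How it is judged:
By the outcome, as a careful person would: the job done as asked, in the order asked, and still so for the second after the job is handed in, with the robot touching nothing.
It also fails if it takes over 54 s, if anything falls off the work surface, if the arm or the gripper's body presses on something with over 40 N, if the wrist force passes 120 N, or if a joint passes its speed limit or range.

ROBOT

A 6-joint arm with a two-finger parallel gripper is mounted at the origin on a cart in front of the work surface, level with it; the furniture and walls round the work are solid. World frame = base frame: x ahead of the robot, y to its left, z up, the work surface at z = 0. Lengths are in mm, angles in rad, forces in N, time in s.
With the tool pointing down it reaches from about 350 to 875 mm from the base axis. Payload 4.2 kg.
Tool frame: the origin (TCP) lies at the very end of the fingers, on their centre line; the grasp point (between the pads) lies 19 mm behind it; z points along the fingers, y is the direction in which the jaws open and shut (so a half turn about z gives the same grasp; the last joint's range is limited). The gripper opens to 85 mm and grips with 20 to 120 N. Pads are 22 mm wide; open, the fingers measure 114 mm over their backs; the gripper's body (76 mm by 85 mm) begins 54 mm behind the grasp point. The pads swing forward as they close: fully open they stand 13 mm farther back than shut.
Start: joints at [1.536, 0.385, 0.008, 0, -1.194, -0.259], TCP at [180.962, 598.207, 231.312] pointing down, gripper open.
Joint ranges: [-3.14, 3.14], [-1.21, 2.06], [-1.07, 1.41], [-3.16, 2.05], [-2.99, -0.16], [-3.1, 3.1]. Speed limits (rad/s): [2.79, 2.79, 3.14, 3.14, 3.14, 3.14].

INTERFACE

Orientations are given as a unit quaternion [x, y, z, w].
In Python, from bench import arm, optics, job gives the robot as it stands.
- The arm moves only by the tool send_rows, never from a script. Its argument "steps" is a list that holds one entry, the list of rows, each a list of 5 numbers: the shift along the tool's x, y, z in cm, then the turn about the tool's z in rad, then the opening, from 0 (shut) to 1 (fully open). A call has 1 to 10 rows; each row shifts and turns the pose as measured when the row begins, along the tool's axes as they then stand; what a row does not reach is not made up. A row lasts 1/12 s, in which the tool goes at most 41.7 mm and 7.16 degrees, less where a joint would pass 70% of its speed; a pose out of reach is approached as far as the arm can. A call with a gripper value outside its range is refused whole. The fingers move at their own pace and stop on an object; the grip force is fixed at half the most. Time passes only in rows, so rows that do not move let the fingers close. It gives the time, the measured TCP pose, the force and the opening at its end, in the units of the state.
- arm.read_state(): the state, without advancing time (a new reading comes with each control period).
- optics.get_image(name): name is "scene" or "top" or "wrist"; returns (picture, depth): 400x640x3 uint8, blue, green, red; 400x640 float32, mm along the optical axis (not along the pixel's ray), 0 where there is no reading.
- optics.get_calibration(name): a dict with "K" (3x3 intrinsics, pixels), "k1" (the pictures are not rectified: a ray, as slopes to the right and down, at radius r is drawn at 1 + k1 r^2 times it, then the intrinsics apply), "rvec" (rotation vector, rad) and "tvec" (3), from world to camera coordinates, as OpenCV has them; the wrist camera has in their place "hand_eye" (4x4, takes a point from camera to tool coordinates, whose origin is the TCP and whose axes are the flange's). Camera axes: x right, y down, z forward; pixel columns grow to the right and rows downward; lengths in mm; the calibration is good to about 2 mm. A picture is of the moment at which its call begins: read the wrist's pose just before it. get_calibration takes no time and is no camera call.
- job.job_done(): hands the job in, once; it reports no verdict.
The state is a dict: "clock": time; "joints": joint angles; "joint_vel": joint speeds; "joint_efforts": joint torques, N m; "position": TCP position; "ee_rot": TCP orientation; "contact_force": force on the tool from outside, world axes, zero at the start; "wrist_torque": the same for the moment, N m; "gripper_width": finger opening in mm.
Only numpy, scipy, OpenCV 4.12 (cv2) and the standard library are available. Lean on these libraries where they do the work, as an engineer would, in place of code of your own. Each camera call takes 0.05 s, during which the arm holds its last target. There are 200 camera calls.

## Working session

There is one attempt and no reset: what is moved stays moved. The work goes in short steps, Python scripts to look and compute and a tool call to move; the robot and the scene stay as the last step left them, time stands still between calls to the robot, and variables do not carry over. Pictures are saved under pics/ and viewed, about 8 in all and at most 12, crops included, and the job is handed in when it is done.

Besides the shell and the picture viewer there is one more tool, called in YAML: its name, and indented under it one key for each argument. send_rows: Moves the arm, as the interface text tells. Its arguments: {"type":"object","properties":{"steps":{"type":"array","items":{"type":"array","items":{"type":"array","items":{"type":"number"}}}}},"required":["steps"]}

```bash
ls; mkdir -p pics
cat > h.py <<'E'
import numpy as np, cv2
from bench import arm, optics, job
from scipy.spatial.transform import Rotation as R
def pose():
    s=arm.read_state(); T=np.eye(4); T[:3,:3]=R.from_quat(s["ee_rot"]).as_matrix(); T[:3,3]=s["position"]; return T
def cam(name):
    """K,k1,cam-to-world"""
    c=optics.get_calibration(name); K=np.array(c["K"])
    if "hand_eye" in c: T=pose()@np.array(c["hand_eye"])
    else:
        T=np.eye(4); T[:3,:3]=cv2.Rodrigues(np.array(c["rvec"],float))[0]; T[:3,3]=np.ravel(c["tvec"]); T=np.linalg.inv(T)
    return K,c["k1"],T
def slopes(K,k1,uv):
    return cv2.undistortPoints(np.array(uv,float).reshape(-1,1,2),K,np.array([k1,0,0,0.]))[:,0]
def onplane(C,uv,z):
    K,k1,T=C; s=slopes(K,k1,uv); d=np.c_[s,np.ones(len(s))]@T[:3,:3].T
    return T[:3,3]+d*((z-T[2,3])/d[:,2])[:,None]
def cloud(C,depth):
    K,k1,T=C; h,w=depth.shape; v,u=np.mgrid[:h,:w]
    s=slopes(K,k1,np.c_[u.ravel(),v.ravel()])
    P=np.c_[s,np.ones(len(s))]*depth.reshape(-1,1)
    return (P@T[:3,:3].T+T[:3,3]).reshape(h,w,3)
E
python3 - <<'E'
from h import *
for n in("scene","top","wrist"):
    C=cam(n); im,d=optics.get_image(n); cv2.imwrite(f"pics/{n}0.png",im); np.savez(f"{n}0.npz",im=im,d=d,K=C[0],k1=C[1],T=C[2]); print(n,C[2].round(2).tolist(),C[0][0,0],C[1],d[d>0].min(),d.max())
print(arm.read_state())
a=cv2.imread("pics/scene0.png");b=cv2.imread("pics/top0.png")
E
```

```text
pics
scene [[0.8, -0.26, 0.54, 87.2], [-0.6, -0.32, 0.73, -698.0], [-0.02, -0.91, -0.41, 497.82], [0.0, 0.0, 0.0, 1.0]] 390.0553432268525 -0.023854244578081923 520.7073 3999.987
top [[0.37, -0.86, 0.34, 133.44], [-0.93, -0.34, 0.14, -236.28], [-0.01, -0.37, -0.93, 1290.33], [0.0, 0.0, 0.0, 1.0]] 483.01016138476894 -0.11897610421730993 565.0929 2344.0798
wrist [[-0.29, -0.92, -0.25, 243.93], [-0.96, 0.28, 0.07, 578.9], [0.0, 0.26, -0.96, 372.97], [0.0, 0.0, 0.0, 1.0]] 283.422350831039 0.015409594398901813 50.004086 1576.879
{'clock': 0.15, 'joints': array([ 1.53559773e+00,  3.85395456e-01,  6.96358062e-03, -3.68616182e-04,
       -1.19399449e+00, -2.58624063e-01]), 'joint_vel': array([-4.99853764e-04, -2.07237183e-03,  4.37280141e-03,  9.04348519e-04,
        5.92674727e-06, -5.75566786e-04]), 'joint_efforts': array([ 1.89337125e-04, -3.92676473e+01,  1.88580358e+01,  4.18863505e+00,
       -3.42933432e-03, -1.00815921e-06]), 'position': array([180.84787394, 597.81497553, 230.47036171]), 'ee_rot': array([ 9.89217633e-01, -1.46450611e-01, -7.93960620e-05,  8.29038866e-04]), 'contact_force': array([-0.62326812,  0.26942802, -0.11245439]), 'wrist_torque': array([-0.03022971,  0.03333006,  0.03250309]), 'gripper_width': 85.24386553317358}
```

View pics/scene0.png

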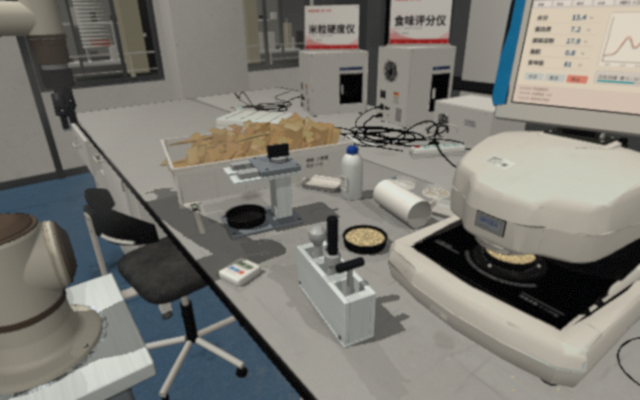

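View pics/top0.png

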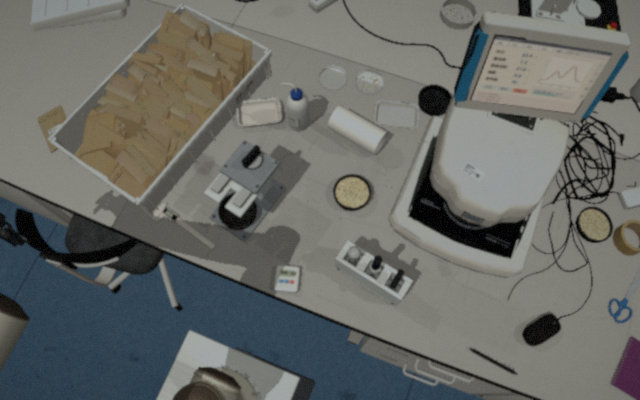

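The scene view shows the holder near (336,290) with pestle, stirrer (middle, handle top about (333,220)) and tamper. The stand is near (265,190). In the top view the holder is at (375,270) with the stirrer at (376,265), and the stand's wing is at (252,157) with the fork opening towards lower left. Next I measure these.

```bash
cat >> h.py <<'E'
def saved(n):
    f=np.load(n); return f["im"],f["d"],(f["K"],float(f["k1"]),f["T"])
E
python3 - <<'E'
from h import *
for n in("top","scene"):
    im,d,C=saved(n+"0.npz"); P=cloud(C,d)
    boxes={"top":{"holder":(330,235,415,305),"stand":(195,135,290,240)},"scene":{"holder":(290,210,380,345),"stand":(215,140,310,245)}}[n]
    for k,(a,b,c,e) in boxes.items():
        Q=P[b:e,a:c].reshape(-1,3); I=im[b:e,a:c].reshape(-1,3).astype(int)
        print(n,k,"worktop z",np.median(P[300:310,300:330,2] if n=="top" else P[210:220,180:200,2]).round(1))
        hs=(np.r_[0,40:230:6])
        print(np.histogram(Q[:,2],hs)[0].tolist())
        def rect(m,name):
            q=Q[m]
            if len(q)>8: r=cv2.minAreaRect(q[:,:2].astype(np.float32)); print(name,len(q),q.mean(0).round(1),"rect",np.round(r[0],1),np.round(r[1],1),round(r[2],1))
        z=Q[:,2]; dark=I.max(1)<70
        if k=="holder": rect(abs(z-95)<4,"top95"); rect((z>186)&(z<204),"handletop"); rect((z>130)&(z<156),"z130-156"); rect(dark&(z>130)&(z<175),"dark130-175")
        else: rect(abs(z-150)<4,"plate"); rect(abs(z-166)<5,"jaws/housing"); rect((z>204)&(z<218),"wingtop");rect((z>174)&(z<182),"collar")
E
```

```text
top holder worktop z 0.1
[2270, 64, 84, 63, 86, 60, 79, 71, 61, 416, 588, 18, 5, 4, 23, 30, 27, 111, 136, 21, 5, 6, 4, 6, 6, 6, 32, 27, 0, 0, 0, 0]
top95 879 [ 455.7 -242.6   94.8] rect [ 459.3 -239.9] [197.2  61.2] 78.1
handletop 62 [ 457.9 -240.   195.1] rect [ 458.5 -240.8] [19.4 18.9] 59.6
z130-156 297 [ 456.5 -241.7  142. ] rect [ 458.  -236.4] [146.4  49.9] 79.7
dark130-175 168 [ 446.7 -286.8  144.9] rect [ 439.9 -276.5] [47.1 80.9] 12.8
top stand worktop z 0.1
[4098, 38, 27, 22, 11, 16, 8, 12, 1, 0, 2, 10, 8, 8, 4, 1, 0, 30, 241, 462, 97, 1065, 702, 74, 54, 23, 30, 19, 39, 85, 0, 0]
plate 610 [492.8 162.1 149.6] rect [542.8 160.7] [121.7 174.4] 78.0
jaws/housing 1714 [556.5 154.9 165.4] rect [553.5 158.6] [121.2 160.8] 77.4
wingtop 116 [592.2 149.4 209.6] rect [592.4 150.4] [14.2 59. ] 77.8
collar 105 [588.6 140.8 177.7] rect [592.7 147.6] [47.5 43.4] 30.5
scene holder worktop z 0.2
[4364, 202, 201, 220, 230, 259, 286, 322, 388, 662, 708, 37, 65, 89, 110, 115, 136, 230, 204, 32, 33, 34, 38, 31, 39, 38, 57, 19, 0, 0, 0, 0]
top95 1153 [ 447.5 -262.2   94.2] rect [ 459.3 -238.4] [199.9  60.5] 78.7
handletop 103 [ 456.4 -243.3  192.9] rect [ 458.  -241.1] [19.  18.9] 12.3
z130-156 616 [ 453.4 -253.3  140.4] rect [ 458.2 -238.2] [143.6  50.6] 79.2
dark130-175 482 [ 448.6 -274.6  146.5] rect [ 456.3 -279.5] [72.6 48.8] 64.3
scene stand worktop z 0.2
[3703, 85, 81, 87, 76, 90, 78, 86, 89, 133, 170, 195, 209, 326, 309, 197, 122, 143, 323, 337, 197, 552, 218, 57, 60, 47, 52, 50, 49, 51, 0, 0]
plate 410 [510.2 146.5 149.7] rect [564.  263.6] [334.  175.2] 79.1
jaws/housing 725 [548.1 144.6 165.3] rect [553.3 157.6] [126.  158.8] 78.3
wingtop 82 [590.2 147.7 208.5] rect [591.6 148.2] [15.9 59. ] 77.3
collar 90 [589.4 140.3 178.1] rect [589.6 139. ] [22.4 59.4] 71.5
```

Run:
```python
import cv2
im=cv2.imread("pics/top0.png")
a=cv2.resize(im[130:250,180:300],(480,480),interpolation=cv2.INTER_CUBIC)
b=cv2.resize(im[225:305,325:405+15],(320,270),interpolation=cv2.INTER_CUBIC)
import numpy as np
o=np.zeros((480,800,3),np.uint8);o[:,:480]=a;o[:270,480:]=b
cv2.imwrite("pics/crop1.png",o)
```

```text
(no output)
```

View pics/crop1.png

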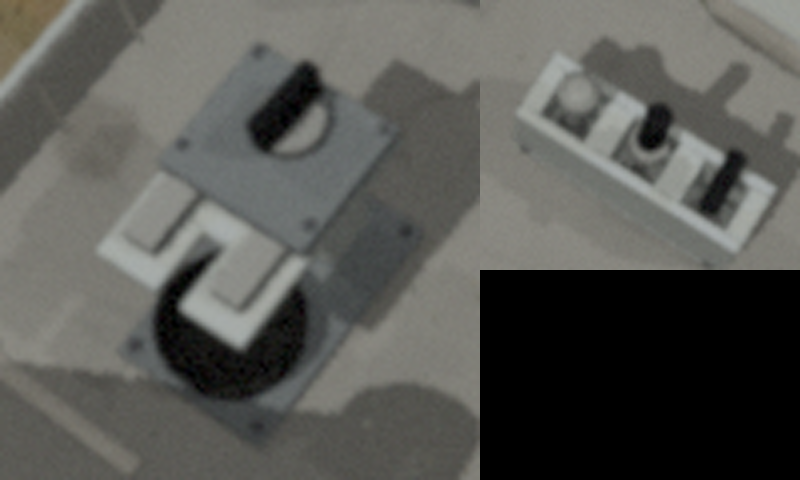

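Top and scene cameras agree to about 2 mm, and the sizes match (60×197 holder, 14×59 wing, 160×121 clamp). Estimates:
- Holder and stand yaw: about -12.2°
- Stirrer axis: (458, -241), handle top at z 195
- Sleeve axis: (592.3, 149.8)
- Seat: (494.6, 171)

I start by moving clear, above the scene.

send_rows:
  steps:
    - [[2.8,2.4,-1,0,1],[2.8,2.4,-1,0,1],[2.8,2.4,-1,0,1],[2.8,2.4,-1,0,1],[2.8,2.4,-1,0,1],[2.8,2.4,-1,0,1],[2.8,2.4,-1,0,1],[2.8,2.4,-1,0,1],[2.8,2.4,-1,0,1],[2.8,2.4,-1,0,1]]

```text
clock: 0.98
position: [382.2, 277.4, 328.4]
ee_rot: [0.99, -0.14, -0.001, 0.008]
contact_force: [0.8, 0.6, 0.5]
gripper_width: 85.2
```

```bash
cat >> h.py <<'E'
def to(x,y,z,yaw_y=None,yaw_x=None):
    """print tool-frame shift (cm) and turn (rad) to a TCP target"""
    T=pose(); s=arm.read_state()
    v=T[:3,:3].T@(np.array([x,y,z])-T[:3,3])/10
    a=0
    if yaw_x is not None: a=(np.arctan2(T[1,0],T[0,0])-yaw_x+np.pi)%(2*np.pi)-np.pi
    print("t",round(s["clock"],2),"pos",T[:3,3].round(1),"zax",T[:3,2].round(3),"yawx",np.degrees(np.arctan2(T[1,0],T[0,0])).round(1),"q1,q6",s["joints"][[0,5]].round(2),"F",s["contact_force"].round(1),"w",round(s["gripper_width"],1))
    print("shift cm",v.round(2),"turn",round(a,3))
YAW=np.radians(-12.2)
def stand(x,y=0): # stand frame -> world xy
    c,s=np.cos(YAW),np.sin(YAW); return 592.3+c*(x-50)-s*y,149.8+s*(x-50)+c*y
E
python3 -c "
from h import *
to(458,-241,290,yaw_x=YAW-np.pi/2)"
```

```text
t 0.98 pos [382.2 277.4 328.4] zax [-0.005 -0.015 -1.   ] yawx -16.2 q1,q6 [0.98 0.31] F [0.8 0.6 0.5] w 85.2
shift cm [21.71 47.62  4.58] turn 1.502
```

send_rows:
  steps:
    - [[1.7,3.7,0,0,1],[1.7,3.7,0,0,1],[1.7,3.7,0,0,1],[1.7,3.7,0,0,1],[1.7,3.7,0,0,1],[1.7,3.7,0,0,1],[1.7,3.7,0,0,1],[1.7,3.7,0,0,1],[1.7,3.7,0,0,1],[1.7,3.7,0,0,1]]

```text
clock: 1.82
position: [441.0, -134.9, 335.9]
ee_rot: [0.99, -0.139, 0.002, 0.005]
contact_force: [0.6, 0.6, 0.5]
gripper_width: 85.1
```

send_rows:
  steps:
    - [[0,0,0,0.12,1],[0,0,0,0.12,1],[0,0,0,0.12,1],[0,0,0,0.12,1],[0,0,0,0.12,1],[0,0,0,0.12,1],[0,0,0,0.12,1],[0,0,0,0.12,1],[0,0,0,0.12,1],[0,0,0,0.12,1]]

```text
clock: 2.65
position: [437.7, -145.4, 331.6]
ee_rot: [0.721, -0.692, 0.001, 0.006]
contact_force: [-0.4, -0.7, -0.2]
gripper_width: 85.5
```

```bash
python3 -c "
from h import *
to(458,-241,290,yaw_x=YAW-np.pi/2)"
```

```text
t 2.65 pos [ 437.7 -145.4  331.6] zax [-0.007 -0.009 -1.   ] yawx -87.7 q1,q6 [ 0.04 -0.  ] F [-0.4 -0.7 -0.2] w 85.5
shift cm [ 9.59 -1.67  4.24] turn 0.254
```

send_rows:
  steps:
    - [[0,0,0,0.12,1],[0,0,0,0.12,1],[0,0,0,0.03,1],[3,-1.4,0,0,1],[3,-1.3,0,0,1],[3,-1.3,0,0,1],[0,0,0,0,1],[0,0,0,0,1]]

```text
clock: 3.32
position: [454.1, -244.5, 330.1]
ee_rot: [-0.617, 0.787, 0.001, -0.006]
contact_force: [0.4, -0.3, -0.1]
gripper_width: 85.4
```

Run:
```python
from h import *
to(458,-241,149,yaw_x=YAW-np.pi/2)
C=cam("wrist"); im,d=optics.get_image("wrist"); cv2.imwrite("pics/w1.png",im)
P=cloud(C,d); z=P[...,2]
for lo,hi in((187,203),(90,99)):
    m=(z>lo)&(z<hi)&(d>0)&(np.hypot(P[...,0]-458,P[...,1]+241)<(30 if lo>100 else 150)); q=P[m]
    if len(q)>10: r=cv2.minAreaRect(q[:,:2].astype(np.float32)); print(len(q),q.mean(0).round(1),r)
```

```text
t 3.32 pos [ 454.1 -244.5  330.1] zax [-0.011 -0.007 -1.   ] yawx -103.8 q1,q6 [-0.17 -0.07] F [ 0.4 -0.3 -0.1] w 85.4
shift cm [-0.6  -0.46 18.1 ] turn -0.028
324 [ 459. -240.  195.] ((459.25225830078125, -239.17428588867188), (19.9520206451416, 20.139646530151367), 37.56645202636719)
3206 [ 458.1 -248.8   94.6] ((517.8838500976562, -249.29666137695312), (195.63262939453125, 177.97573852539062), 78.45711517333984)
```

View pics/w1.png

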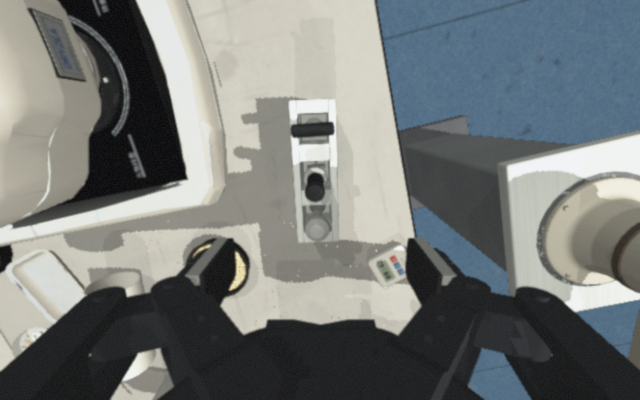

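The wrist view shows the stirrer handle top near (314,185), midway between the opened fingers, with the tamper above and the pestle below in the image. The wrist measurement (459, -240) agrees with the others. I descend.

send_rows:
  steps:
    - [[-0.7,-0.5,0,-0.03,1],[0,0,2.5,0,1],[0,0,2.5,0,1],[0,0,2.5,0,1],[0,0,2.5,0,1],[0,0,2.5,0,1],[0,0,0,0,1],[0,0,0,0,1]]

```text
clock: 4.03
position: [463.3, -230.8, 204.0]
ee_rot: [-0.637, 0.77, -0.003, -0.003]
contact_force: [-0.6, -0.2, 1.3]
gripper_width: 85.4
```

```bash
python3 -c "
from h import *
to(458.7,-240,147,yaw_x=YAW-np.pi/2)"
```

```text
t 4.03 pos [ 463.3 -230.8  204. ] zax [-0.002 -0.008 -1.   ] yawx -100.8 q1,q6 [-0.14 -0.05] F [-0.6 -0.2  1.3] w 85.4
shift cm [0.94 0.28 5.71] turn 0.025
```

send_rows:
  steps:
    - [[0.4,0.1,0,0.01,1],[0.2,0.1,0,0,1],[0,0,0,0,1],[0,0,0,0,1]]

```text
clock: 4.37
position: [463.2, -235.9, 209.5]
ee_rot: [-0.635, 0.772, -0.006, -0.001]
contact_force: [0.5, 0.1, -0.2]
gripper_width: 85.6
```

```bash
python3 -c "
from h import *
to(458.7,-240,147,yaw_x=YAW-np.pi/2)"
```

```text
t 4.37 pos [ 463.2 -235.9  209.5] zax [ 0.007 -0.011 -1.   ] yawx -101.1 q1,q6 [-0.15 -0.05] F [ 0.5  0.1 -0.2] w 85.6
shift cm [0.43 0.41 6.25] turn 0.018
```

send_rows:
  steps:
    - [[0.4,0.4,1,0.02,1],[0,0,1,0,1],[0,0,1,0,1],[0,0,1,0,1],[0,0,1,0,1],[0,0,0.5,0,1],[0,0,0,0,1],[0,0,0,0,1]]

```text
clock: 5.03
position: [462.9, -241.4, 157.4]
ee_rot: [-0.628, 0.778, -0.012, 0.003]
contact_force: [-0.4, -0.3, 0.0]
gripper_width: 85.3
```

```bash
python3 -c "
from h import *
to(458.7,-240,147,yaw_x=YAW-np.pi/2)"
```

```text
t 5.03 pos [ 462.9 -241.4  157.4] zax [ 0.02  -0.014 -1.   ] yawx -102.2 q1,q6 [-0.16 -0.06] F [-0.4 -0.3  0. ] w 85.3
shift cm [-0.06  0.46  1.03] turn -0.001
```

send_rows:
  steps:
    - [[0,0.4,1,0,1],[0,0,0,0,1],[0,0,0,0,0],[0,0,0,0,0],[0,0,0,0,0],[0,0,0,0,0],[0,0,0,0,0],[0,0,0,0,0],[0,0,0,0,0]]

```text
clock: 5.78
position: [461.8, -241.5, 152.0]
ee_rot: [-0.628, 0.778, -0.015, 0.005]
contact_force: [-0.4, 0.1, -0.2]
gripper_width: 18.9
```

```bash
python3 -c "
from h import *
to(458.7,-240,310,yaw_x=YAW-np.pi/2)"
```

```text
t 5.78 pos [ 461.8 -241.5  152. ] zax [ 0.026 -0.017 -1.   ] yawx -102.2 q1,q6 [-0.16 -0.06] F [-0.4  0.1 -0.2] w 18.9
shift cm [  0.09  -0.12 -15.8 ] turn 0.001
```

send_rows:
  steps:
    - [[0,0,-0.5,0,0],[0,0,-1.5,0,0],[0,0,-2,0,0],[0,0,-2,0,0],[0,0,-2,0,0],[0,0,-2,0,0],[0,0,-2,0,0],[0,0,-2,0,0],[0,0,-1.5,0,0],[0,0,0,0,0]]

```text
clock: 6.62
position: [456.8, -238.4, 313.4]
ee_rot: [-0.628, 0.778, -0.013, 0.005]
contact_force: [0.8, -0.5, -0.9]
gripper_width: 18.8
```

Run:
```python
from h import *
print(stand(-50),stand(-150))
x,y=stand(-150); to(x,y,310,yaw_x=YAW-np.pi/2)
im,d=optics.get_image("scene"); cv2.imwrite("pics/s2.png",cv2.resize(im[110:350,190:430],(600,600)))
```

```text
(np.float64(494.55841057139037), np.float64(170.93247964553888)) (np.float64(396.8168211427808), np.float64(192.06495929107774))
t 6.62 pos [ 456.8 -238.4  313.4] zax [ 0.024 -0.015 -1.   ] yawx -102.2 q1,q6 [-0.16 -0.06] F [ 0.8 -0.5 -0.9] w 18.8
shift cm [-40.8   14.97  -0.45] turn -0.0
```

View pics/s2.png

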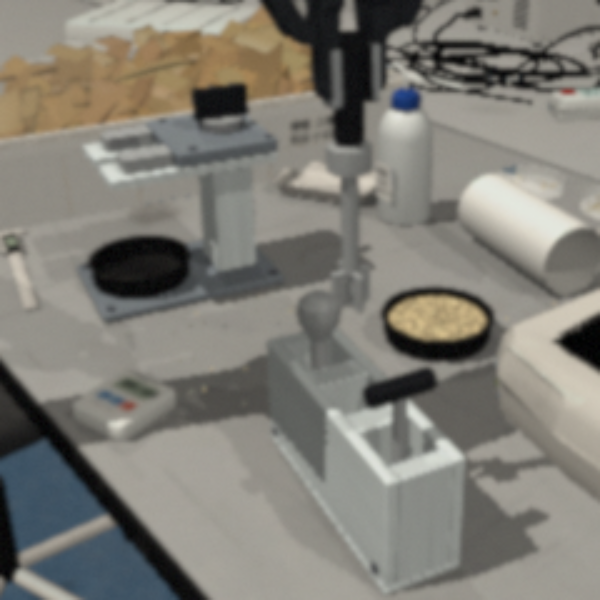

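The scene crop shows the stirrer hanging upright from the gripper, clear above the holder, with the pestle and tamper still standing. I move to a point in front of the fork.

send_rows:
  steps:
    - [[-2,0.7,0,0,0],[-3.6,1.3,0,0,0],[-3.6,1.3,0,0,0],[-3.6,1.3,0,0,0],[-3.6,1.3,0,0,0],[-3.6,1.3,0,0,0],[-3.6,1.3,0,0,0],[-3.6,1.3,0,0,0],[-3.6,1.3,0,0,0],[-3.6,1.3,0,0,0]]

```text
clock: 7.5
position: [401.5, 133.2, 290.8]
ee_rot: [-0.621, 0.784, -0.006, -0.004]
contact_force: [0.7, 0.3, -0.6]
gripper_width: 18.5
```

send_rows:
  steps:
    - [[-3,1,0,0,0],[-1.5,0.5,0,0,0],[-0.5,0,0,0,0],[0,0,0,0,0],[0,0,0,0,0]]

```text
clock: 7.92
position: [393.3, 192.5, 282.6]
ee_rot: [-0.625, 0.78, -0.005, -0.01]
contact_force: [-0.5, -0.1, -0.3]
gripper_width: 18.7
```

Run:
```python
from h import *
x,y=stand(-150); to(x,y,310,yaw_x=YAW-np.pi/2)
```

```text
t 7.92 pos [393.3 192.5 282.6] zax [-0.01 -0.02 -1.  ] yawx -102.6 q1,q6 [ 0.83 -1.06] F [-0.5 -0.1 -0.3] w 18.7
shift cm [ 0.02 -0.33 -2.74] turn -0.007
```

send_rows:
  steps:
    - [[0,0,1.5,0,0],[0,0,1.5,0,0],[0,0,1.5,0,0],[0,0,1.5,0,0],[0,0,0,0,0],[0,0,0,0,0],[0,0,0,0,0]]

```text
clock: 8.5
position: [393.3, 182.7, 219.4]
ee_rot: [-0.621, 0.784, -0.005, -0.012]
contact_force: [-1.6, -0.1, -1.2]
gripper_width: 18.5
```

```bash
cat > m.py <<'E'
from h import *
import sys
for n in("scene","top","wrist"):
    C=cam(n); im,d=optics.get_image(n); cv2.imwrite(f"pics/{n}_{sys.argv[1]}.png",im); np.savez(f"{n}_{sys.argv[1]}.npz",im=im,d=d,K=C[0],k1=C[1],T=C[2])
    P=cloud(C,d); x0,y0=[float(v) for v in sys.argv[2:4]]
    near=(d>0)&(np.hypot(P[...,0]-x0,P[...,1]-y0)<40)
    c=C[2][:3,3]
    print(n,"zhist(10mm bins from 20)",np.histogram(P[near][:,2],np.arange(20,260,10))[0].tolist())
    for lo,hi in ((20,45),(50,65),(65,80),(80,95),(95,110),(110,125),(125,140),(140,150),(150,160),(160,170),(170,180),(180,190),(190,200)):
        q=P[near&(P[...,2]>lo)&(P[...,2]<hi)]
        if len(q)>5: print((lo,hi),len(q),np.median(q,0).round(1),"x",q[:,0].min().round(1),q[:,0].max().round(1),"y",q[:,1].min().round(1),q[:,1].max().round(1))
E
python3 m.py a 393 192
python3 - <<'E'
from h import *
x,y=stand(-150); to(x,y,220,yaw_x=YAW-np.pi/2)
E
```

```text
scene zhist(10mm bins from 20) [0, 0, 0, 0, 0, 27, 39, 51, 27, 19, 20, 19, 19, 20, 21, 32, 46, 51, 35, 36, 60, 81, 86]
(65, 80) 27 [384.8 181.   77.3] x 373.0 400.3 y 167.5 185.9
(80, 95) 65 [384.4 181.   88.2] x 373.2 402.1 y 167.6 186.4
(95, 110) 52 [385.3 179.9 100.7] x 372.8 402.4 y 168.5 186.7
(110, 125) 29 [386.4 179.  117.2] x 381.9 393.4 y 173.9 184.7
(125, 140) 29 [387.7 178.8 132.6] x 383.0 394.3 y 176.5 185.9
(140, 150) 19 [388.2 179.7 145.9] x 383.5 396.0 y 176.2 184.8
(150, 160) 20 [387.9 180.4 154.4] x 383.4 393.7 y 176.8 185.5
(160, 170) 21 [387.4 179.3 165.6] x 382.9 395.1 y 175.6 182.9
(170, 180) 32 [386.5 172.9 177.4] x 375.5 402.4 y 167.1 187.4
(180, 190) 46 [385.2 172.9 184.5] x 375.4 403.1 y 167.5 184.0
(190, 200) 51 [386.6 176.4 192.1] x 376.1 403.2 y 168.8 194.9
top zhist(10mm bins from 20) [0, 0, 0, 0, 0, 8, 19, 22, 20, 6, 9, 8, 4, 6, 0, 8, 26, 46, 15, 11, 24, 34, 34]
(65, 80) 8 [386.4 179.4  77.1] x 378.7 399.7 y 167.6 182.4
(80, 95) 32 [386.3 179.8  87.8] x 374.8 403.0 y 167.6 194.7
(95, 110) 29 [387.4 179.8 102. ] x 374.9 403.6 y 169.0 194.5
(110, 125) 11 [
[... 492 characters left out ...]
[386.6 182.3  77.7] x 374.8 403.5 y 170.2 186.0
(80, 95) 87 [386.4 182.3  87. ] x 374.7 403.1 y 170.3 186.8
(95, 110) 171 [387.7 182.3 101.9] x 375.3 404.2 y 170.4 189.2
(110, 125) 54 [388.8 180.  117.9] x 384.1 394.8 y 179.1 184.3
(125, 140) 55 [389.  180.1 132.6] x 384.6 394.6 y 179.2 183.9
(140, 150) 10 [390.  179.7 141.6] x 387.6 392.5 y 179.5 180.1
(170, 180) 62 [387.9 172.4 178.2] x 377.0 403.9 y 170.4 185.8
(180, 190) 170 [388.3 172.5 185.5] x 377.0 404.0 y 170.6 187.5
(190, 200) 558 [389.3 176.9 192.3] x 377.4 405.9 y 170.7 190.7
t 8.65 pos [393.7 183.7 220.1] zax [-0.01  -0.021 -1.   ] yawx -103.2 q1,q6 [ 0.82 -1.05] F [ 0.1 -0.5 -0.3] w 18.4
shift cm [-0.89 -0.11 -0.01] turn -0.018
```

```bash
cat > fit.py <<'E'
from h import *
import sys
from scipy.optimize import least_squares
def S(P): # world->stand xy
    c,s=np.cos(YAW),np.sin(YAW); dx,dy=P[...,0]-592.3,P[...,1]-149.8
    return c*dx+s*dy+50,-s*dx+c*dy
tag=sys.argv[1]; x0,y0=map(float,sys.argv[2:4]); zl=float(sys.argv[4]) # collar underside z guess
for n in("scene","top","wrist"):
    im,d,C=saved(f"{n}_{tag}.npz"); P=cloud(C,d)
    near=(d>0)&(np.hypot(P[...,0]-x0,P[...,1]-y0)<40)
    for nm,lo,hi,r in(("collar",zl+3,zl+15,15),("shaft",zl-60,zl-20,6)):
        q=P[near&(P[...,2]>lo)&(P[...,2]<hi)]
        if len(q)<8: continue
        f=least_squares(lambda c:np.hypot(q[:,0]-c[0],q[:,1]-c[1])-r,[x0,y0],loss="soft_l1")
        c=np.r_[f.x,0]; print(n,nm,len(q),f.x.round(1),"resid",np.abs(f.fun).mean().round(2),"stand xy",np.round(S(c),1))
    sx,sy=S(P); z=P[...,2]
    m=(d>0)&(z>161)&(z<172)&(sx>-62)&(sx<-26)
    for a,b in((0,60),(-60,0)):
        q=sy[m&(sy>a)&(sy<b)]
        if len(q)>10: print("  jaw y",np.percentile(q,[2,50,98]).round(1),len(q))
    m=(d>0)&(abs(z-166)<4)&(abs(sy)<62)&(sx>-12)&(sx<95); 
    if m.sum()>50: print("  housing x,y",np.percentile(sx[m],[1,99]).round(1),np.percentile(sy[m],[1,99]).round(1))
    m=(d>0)&(abs(z-209.5)<5)&(abs(sy)<40)&(abs(sx-50)<40)
    if m.sum()>20: print("  wing x,y",np.percentile(sx[m],[1,99]).round(1),np.percentile(sy[m],[1,99]).round(1))
E
python3 fit.py a 391 183 175
```

```text
scene collar 56 [390.7 184.9] resid 1.08 stand xy [-154.5   -8.3]
scene shaft 78 [389.3 184. ] resid 1.03 stand xy [-155.7   -9.5]
  jaw y [22.4 30.6 47.2] 63
  jaw y [-48.7 -39.9 -22. ] 71
  housing x,y [-11.   88.4] [-59.3  57.9]
  wing x,y [21.6 77.9] [-8.4  6.5]
top collar 28 [392.2 183.9] resid 0.92 stand xy [-152.8   -9. ]
top shaft 31 [390.4 183.5] resid 0.72 stand xy [-154.5   -9.8]
  jaw y [21.5 32.8 48. ] 127
  jaw y [-48.3 -35.8 -23. ] 122
  housing x,y [-11.5  88.2] [-58.3  58.3]
  wing x,y [22.1 78.5] [-7.1  6.6]
wrist collar 204 [391.9 185.9] resid 0.16 stand xy [-153.5   -7. ]
wrist shaft 101 [390.4 185.4] resid 0.15 stand xy [-154.8   -7.8]
  jaw y [24.7 34.4 49.4] 1299
  jaw y [-45.5 -33.2 -20.3] 1864
  housing x,y [-11.3  85.1] [-56.4  60.4]
  wing x,y [20.9 34.9] [-3.  10.2]
```

View pics/wrist_a.png

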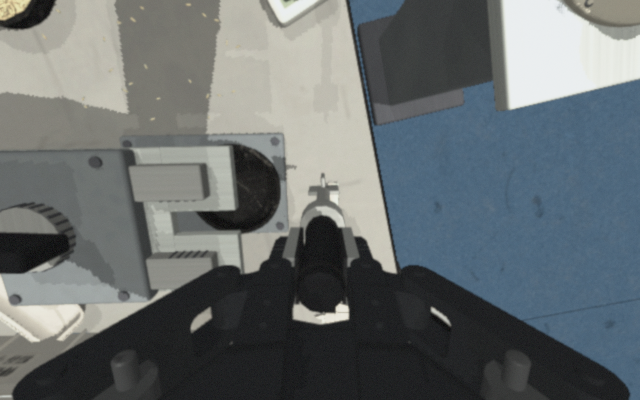

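The wrist view shows the stirrer in the fingers near (322,260) and the fork opening at left, about 9 mm off in stand y. All three cameras agree that it needs +9 mm in stand y and +103.5 mm in stand x. I align and lower first.

send_rows:
  steps:
    - [[-0.5,0,0.8,-0.02,0],[-0.3,0,0.7,0,0],[0,0,0,0,0],[0,0,0,0,0],[0,0,0,0,0]]

```text
clock: 9.07
position: [396.2, 193.0, 204.8]
ee_rot: [-0.63, 0.777, -0.005, -0.009]
contact_force: [1.2, 0.2, -0.7]
gripper_width: 18.8
```

```bash
python3 m.py b 391 190 >/dev/null; python3 fit.py b 391 191 158; python3 -c "
from h import *
x,y=stand(-50); to(x,y,204,yaw_x=YAW-np.pi/2)"
```

```text
scene collar 60 [393.8 195.3] resid 1.18 stand xy [-153.7    2.5]
scene shaft 74 [392.4 194.5] resid 1.04 stand xy [-154.9    1.4]
  jaw y [22.  29.7 48.9] 67
  jaw y [-48.3 -40.5 -22.1] 72
  housing x,y [-11.1  88.4] [-59.4  57.5]
  wing x,y [21.6 78.4] [-7.8  7.2]
top collar 22 [394.7 194.3] resid 0.77 stand xy [-152.5    1.7]
top shaft 31 [393.7 193.7] resid 0.76 stand xy [-153.4    0.9]
  jaw y [21.8 34.7 48.1] 133
  jaw y [-47.9 -35.8 -22.9] 133
  housing x,y [-11.1  88.8] [-58.4  58.5]
  wing x,y [21.6 78.3] [-6.5  6.9]
wrist collar 188 [394.6 195.6] resid 0.16 stand xy [-152.9    3. ]
wrist shaft 106 [393.3 195.2] resid 0.13 stand xy [-154.1    2.3]
  jaw y [24.7 36.  49.5] 1743
  jaw y [-46.1 -33.6 -20.2] 2318
  housing x,y [-11.4  70.9] [-56.3  60.6]
t 9.22 pos [396.4 193.  205.2] zax [-0.007 -0.018 -1.   ] yawx -101.9 q1,q6 [ 0.83 -1.04] F [ 0.2  0.4 -0.3] w 19.0
shift cm [  0.13 -10.06   0.09] turn 0.005
```

send_rows:
  steps:
    - [[0.1,-1,0,0,0],[0,-1.5,0,0,0],[0,-1.5,0,0,0],[0,-1,0,0,0],[0,0,0,0,0],[0,0,0,0,0]]

```text
clock: 9.72
position: [449.2, 180.8, 205.9]
ee_rot: [-0.63, 0.776, -0.005, -0.007]
contact_force: [-1.3, -0.3, -1.7]
gripper_width: 18.7
```

```bash
python3 m.py c 445 183 >/dev/null; python3 fit.py c 445 183 158 | grep -v hous; python3 -c "
from h import *
x,y=stand(-50); to(x,y,204,yaw_x=YAW-np.pi/2)"
```

```text
scene collar 55 [447.  182.8] resid 1.51 stand xy [-99.    1.6]
scene shaft 72 [445.9 182.6] resid 1.02 stand xy [-100.     1.1]
  jaw y [22.  30.3 49.8] 64
  jaw y [-48.4 -41.6 -22.4] 72
  wing x,y [22.1 78. ] [-8.4  6.9]
top collar 24 [446. 181.] resid 0.71 stand xy [-99.6  -0.4]
top shaft 31 [444.7 179.9] resid 0.66 stand xy [-100.6   -1.7]
  jaw y [20.4 24.9 47.7] 31
  jaw y [-48.1 -36.8 -23.2] 125
  wing x,y [21.7 78.3] [-7.9  7.1]
wrist collar 180 [447.1 183.6] resid 0.55 stand xy [-99.1   2.3]
wrist shaft 108 [445.9 183.2] resid 0.13 stand xy [-100.2    1.7]
  jaw y [24.7 29.8 40.5] 902
  jaw y [-45.5 -33.2 -20.2] 2191
  wing x,y [21.3 69.4] [-5.2  9.7]
t 9.87 pos [448.5 181.  206. ] zax [-0.005 -0.016 -1.   ] yawx -101.8 q1,q6 [ 0.73 -0.94] F [ 1.4  0.  -1.7] w 18.4
shift cm [ 0.04 -4.72  0.2 ] turn 0.007
```

Centred within about 1.5 mm in all views. I slide in the remaining 49 mm.

send_rows:
  steps:
    - [[0,-1,0,0,0],[0,-1.2,0,0,0],[0,-1.2,0,0,0],[0,-1,0,0,0],[0,-0.4,0,0,0],[0,0,0,0,0],[0,0,0,0,0]]

```text
clock: 10.45
position: [500.4, 170.4, 206.1]
ee_rot: [-0.631, 0.775, -0.005, -0.007]
contact_force: [-0.5, 0.1, -0.9]
gripper_width: 18.8
```

```bash
python3 m.py d 494 172 >/dev/null; python3 fit.py d 494 172 158 | grep -v hous
python3 - <<'E'
from h import *
x,y=stand(-50); to(x,y,196,yaw_x=YAW-np.pi/2)
a=cv2.imread("pics/scene_d.png")[110:250,190:330];b=cv2.imread("pics/wrist_d.png")
cv2.imwrite("pics/d.png",np.hstack([cv2.resize(a,(400,400)),b[:,140:540]]))
E
```

```text
scene collar 129 [499.3 170. ] resid 11.81 stand xy [-45.2   0.1]
scene shaft 31 [496.7 172. ] resid 0.92 stand xy [-48.1   1.5]
  jaw y [ 5.1 37.4 50.1] 13
  jaw y [-48.1 -29.5  -2.9] 115
  wing x,y [21.6 77.9] [-7.6  6.8]
top collar 142 [496.8 151.4] resid 9.0 stand xy [-43.7 -18.7]
  jaw y [-47.7 -34.1 -10.4] 148
  wing x,y [20.7 78.1] [-6.9  6.8]
wrist collar 2226 [498.5 151.1] resid 7.23 stand xy [-41.9 -18.5]
  jaw y [-45.5 -32.6  -9. ] 2302
  wing x,y [21.8 79.6] [-5.4  9.6]
t 10.6 pos [499.7 170.6 206.2] zax [-0.004 -0.016 -1.   ] yawx -101.6 q1,q6 [ 0.64 -0.85] F [ 0.2  0.8 -1.5] w 18.6
shift cm [0.05 0.51 1.03] turn 0.01
```

View pics/d.png

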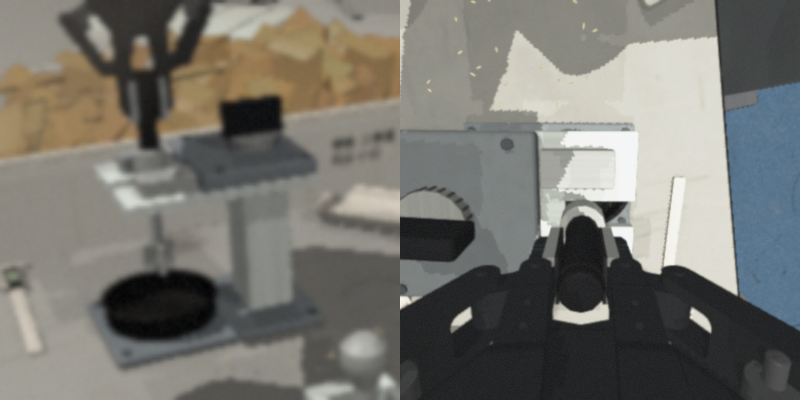

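The picture shows the stirrer in the slot between the jaws with the shaft through the plate, no contact force, and about 2 mm too deep. I back up 2 mm and lower onto the plate.

send_rows:
  steps:
    - [[0,0.2,0.3,0,0],[0,0,0.3,0,0],[0,0,0.2,0,0],[0,0,0,0,0],[0,0,0,0,0]]

```text
clock: 11.02
position: [496.0, 171.1, 197.7]
ee_rot: [-0.632, 0.775, -0.005, -0.007]
contact_force: [0.4, 0.7, -1.9]
gripper_width: 18.6
```

Run:
```python
from h import *
x,y=stand(-50); to(x,y,196,yaw_x=YAW-np.pi/2)
```

```text
t 11.02 pos [496.  171.1 197.7] zax [-0.004 -0.016 -1.   ] yawx -101.6 q1,q6 [ 0.65 -0.86] F [ 0.4  0.7 -1.9] w 18.6
shift cm [0.05 0.14 0.17] turn 0.011
```

send_rows:
  steps:
    - [[0,0,0.1,0,0],[0,0,0.1,0,0],[0,0,0,0,0],[0,0,0,0,0]]

```text
clock: 11.35
position: [496.1, 171.3, 196.1]
ee_rot: [-0.633, 0.774, -0.005, -0.006]
contact_force: [-0.1, -1.2, -1.1]
gripper_width: 18.5
```

send_rows:
  steps:
    - [[0,0,0.15,0,0],[0,0,0.1,0,0],[0,0,0,0,0],[0,0,0,0,0]]

```text
clock: 11.68
position: [496.4, 171.5, 196.3]
ee_rot: [-0.633, 0.774, -0.005, -0.005]
contact_force: [-0.7, 0.3, -0.6]
gripper_width: 18.3
```

send_rows:
  steps:
    - [[0,0,0,0,0.3],[0,0,0,0,0.6],[0,0,0,0,0.6],[0,0,0,0,0.6],[0,0,0,0,0.6],[0,0,0,0,0.6]]

```text
clock: 12.18
position: [497.2, 171.6, 196.1]
ee_rot: [-0.633, 0.774, -0.006, -0.005]
contact_force: [-0.1, -0.7, -0.6]
gripper_width: 51.6
```

```bash
python3 m.py e 494 172 >/dev/null; python3 fit.py e 494 172 150 | grep -v hous
python3 - <<'E'
from h import *
x,y=stand(-50); to(x,y,290,yaw_x=YAW-np.pi/2)
E
```

```text
scene collar 96 [502.5 176.8] resid 13.7 stand xy [-43.5   7.4]
scene shaft 46 [494.3 172.8] resid 0.98 stand xy [-50.7   1.8]
  jaw y [ 3.8 28.3 46.7] 28
  jaw y [-48.4 -29.2  -1. ] 110
  wing x,y [21.5 77.8] [-8.4  6.9]
top collar 131 [500.4 154.9] resid 10.83 stand xy [-40.9 -14.4]
  jaw y [ 2.4 16.5 24. ] 12
  jaw y [-48.2 -31.9  -5.9] 166
  wing x,y [21.6 77.9] [-7.7  7.4]
wrist collar 1115 [509.3 162.6] resid 12.58 stand xy [-33.8  -5. ]
  jaw y [ 0.6 30.4 50.2] 533
  jaw y [-45.5 -30.6  -2.7] 2940
  wing x,y [21.9 79.8] [-5.5  9.6]
t 12.33 pos [497.1 171.6 196.1] zax [-0.    -0.015 -1.   ] yawx -101.5 q1,q6 [ 0.65 -0.86] F [-0.6  0.1 -0.6] w 51.1
shift cm [ 0.25  0.21 -9.39] turn 0.013
```

send_rows:
  steps:
    - [[0,0,-1,0,0.6],[0,0,-1.5,0,0.6],[0,0,-2,0,0.6],[0,0,-2,0,0.6],[0,0,-2,0,0.6],[0,0,-1.5,0,0.6],[0,0,0,0,0.6]]

```text
clock: 12.92
position: [497.0, 172.5, 303.9]
ee_rot: [-0.633, 0.774, -0.006, -0.005]
contact_force: [0.6, -0.2, 0.7]
gripper_width: 51.1
```

```bash
python3 m.py f 494 172 >/dev/null
python3 - <<'E'
from h import *
import sys; sys.argv=["","f","494","172","150"]
from fit import S
for n in("scene","top","wrist"):
    im,d,C=saved(f"{n}_f.npz"); P=cloud(C,d); z=P[...,2]; sx,sy=S(P)
    near=(d>0)&(np.hypot(sx+50,sy)<25)
    m=near&(z>228)&(z<250); q=np.c_[sx[m],sy[m],z[m]]
    if len(q)>8: print(n,"handle top",np.percentile(q,[3,97],axis=0).round(1).tolist())
    m=near&(z>164)&(z<172)
    if m.sum()>8: print("   collar top",m.sum(),np.percentile(sx[m],[3,97]).round(1),np.percentile(sy[m],[3,97]).round(1))
x,y=stand(50); to(x,y,290,yaw_x=YAW)
a=cv2.imread("pics/scene_f.png")[110:250,190:330];b=cv2.imread("pics/wrist_f.png")
cv2.imwrite("pics/f.png",np.hstack([cv2.resize(a,(400,400)),b[:,140:540]]))
E
```

```text
scene collar 94 [500.9 176.7] resid 13.94 stand xy [-45.1   7. ]
scene shaft 47 [494.8 172.4] resid 1.09 stand xy [-50.1   1.4]
  jaw y [ 2.4 30.3 48.6] 28
  jaw y [-48.5 -29.1  -1.8] 117
  housing x,y [-11.1  88.3] [-59.5  57. ]
  wing x,y [21.5 78.1] [-9.   6.6]
top collar 174 [496.8 169.7] resid 14.83 stand xy [-47.6  -0.8]
  jaw y [ 3.9 37.2 47.6] 81
  jaw y [-47.2 -31.9  -4.1] 162
  housing x,y [-11.  89.] [-59.   57.9]
  wing x,y [22.  78.4] [-6.7  6.9]
wrist collar 445 [508.9 161.9] resid 13.91 stand xy [-34.1  -5.8]
  jaw y [ 2.  40.5 50.3] 610
  jaw y [-45.  -30.5  -2.9] 1163
  housing x,y [-11.2  89.7] [-56.2  60.2]
  wing x,y [21.6 79.8] [-4.8 10.2]
scene handle top [[-59.0, -10.1, 228.1], [-41.6, 5.7, 240.1]]
   collar top 47 [-63.5 -38.4] [-23.1  11.8]
top handle top [[-60.1, -10.3, 230.6], [-42.6, 7.9, 242.4]]
   collar top 45 [-63.7 -37.5] [-15.4  18.4]
wrist handle top [[-58.4, -6.9, 233.4], [-40.8, 10.1, 241.0]]
   collar top 371 [-63.2 -36.9] [-23.8   8. ]
t 13.07 pos [495.  171.7 299.2] zax [-0.008 -0.02  -1.   ] yawx -101.5 q1,q6 [ 0.65 -0.85] F [ 0.1  0.2 -0.1] w 51.4
shift cm [ 0.19 -9.97  0.89] turn -1.558
```

View pics/f.png

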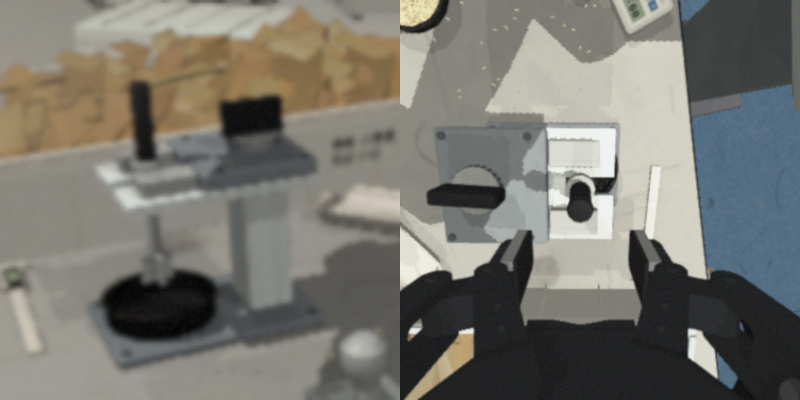

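The views show the stirrer free-standing upright in the fork. Its handle top is at stand (-50, about 0), z 240, with the blades in the dish area and the jaws open. Now I turn for the wing.

send_rows:
  steps:
    - [[0,0,0,-0.12,1],[0,0,0,-0.12,1],[0,0,0,-0.12,1],[0,0,0,-0.12,1],[0,0,0,-0.12,1],[0,0,0,-0.12,1],[0,0,0,-0.12,1],[0,0,0,-0.12,1],[0,0,0,-0.12,1],[0,0,0,-0.12,1]]

```text
clock: 13.9
position: [487.8, 168.0, 282.8]
ee_rot: [0.966, -0.259, -0.013, 0.022]
contact_force: [0.7, -0.4, 0.0]
gripper_width: 85.0
```

send_rows:
  steps:
    - [[0,0,0,-0.12,1],[0,0,0,-0.12,1],[0,0,0,-0.08,1],[2,0,0,0,1],[2.5,0,0,0,1],[2.5,0,0,0,1],[2,0,0,0,1],[0.5,0,0,0,1],[0,0,0,0,1],[0,0,0,0,1]]

```text
clock: 14.73
position: [576.4, 146.4, 261.6]
ee_rot: [0.995, -0.092, -0.031, 0.028]
contact_force: [0.2, 0.7, 0.6]
gripper_width: 85.6
```

Run:
```python
from h import *
x,y=stand(50); to(x,y,185,yaw_x=YAW)
```

```text
t 14.73 pos [576.4 146.4 261.6] zax [-0.067 -0.049 -0.997] yawx -10.7 q1,q6 [0.53 0.86] F [0.2 0.7 0.6] w 85.6
shift cm [ 1.94 -1.08  7.51] turn 0.027
```

The wing alignment is close, but the tool has picked up a 4.7° tilt. I try a small up and back-turn motion to see what reduces it.

send_rows:
  steps:
    - [[0,0,-3.5,0,1],[0,0,-3.5,0,1],[0,0,-3.5,0,1],[0,0,0,0,1]]

```text
clock: 15.07
position: [577.8, 151.2, 364.7]
ee_rot: [0.995, -0.091, -0.038, 0.032]
contact_force: [1.7, -0.4, 1.8]
gripper_width: 85.4
```

send_rows:
  steps:
    - [[0,0,3.5,0,1],[0,0,3.5,0,1],[0,0,3.5,0,1],[0,0,0,0,1]]

```text
clock: 15.4
position: [566.8, 147.6, 262.8]
ee_rot: [0.995, -0.09, -0.033, 0.027]
contact_force: [0.1, -0.9, -1.1]
gripper_width: 85.7
```

send_rows:
  steps:
    - [[0,0,0,0.12,1],[0,0,0,0.12,1],[0,0,0,0.12,1],[0,0,0,0.12,1],[0,0,0,0.12,1],[0,0,0,0.12,1],[0,0,0,0.12,1],[0,0,0,0.12,1]]

```text
clock: 16.07
position: [564.4, 149.6, 275.1]
ee_rot: [0.831, -0.554, -0.012, 0.038]
contact_force: [-0.3, -0.3, 0.6]
gripper_width: 85.3
```

Run:
```python
from h import *
for q in([0.966,-.259,-.013,.022],):pass
x,y=stand(50); to(x,y,185,yaw_x=YAW)
```

```text
t 16.07 pos [564.4 149.6 275.1] zax [-0.061 -0.049 -0.997] yawx -67.3 q1,q6 [ 0.54 -0.15] F [-0.3 -0.3  0.6] w 85.3
shift cm [ 0.86 -3.25  8.81] turn -0.962
```

send_rows:
  steps:
    - [[0,0,0,-0.05,1],[0,0,0,-0.05,1],[0,0,0,-0.05,1],[0,0,0,-0.05,1],[0,0,0,-0.05,1],[0,0,0,-0.05,1],[0,0,0,-0.05,1],[0,0,0,-0.05,1],[0,0,0,-0.05,1],[0,0,0,-0.05,1]]

```text
clock: 16.9
position: [564.4, 153.6, 297.6]
ee_rot: [0.947, -0.319, -0.01, 0.026]
contact_force: [0.1, 0.6, -0.6]
gripper_width: 85.6
```

send_rows:
  steps:
    - [[0,0,-1.5,0,1],[0,0,-1.5,0,1],[0,0,-1.5,0,1],[0,0,-1.5,0,1],[0,0,-1.5,0,1],[0,0,-1.5,0,1],[0,0,-1.5,0,1],[0,0,-1.5,0,1]]

```text
clock: 17.57
position: [563.5, 159.6, 436.1]
ee_rot: [0.949, -0.315, -0.006, 0.024]
contact_force: [-0.0, 0.9, -0.0]
gripper_width: 85.3
```

send_rows:
  steps:
    - [[0,0,0.8,0,1],[0,0,0.8,0,1],[0,0,0.8,0,1],[0,0,0.8,0,1],[0,0,0.8,0,1],[0,0,0.8,0,1],[0,0,0.8,0,1],[0,0,0.8,0,1],[0,0,0.8,0,1],[0,0,0.8,0,1]]

```text
clock: 18.4
position: [560.3, 156.3, 357.9]
ee_rot: [0.949, -0.314, -0.001, 0.021]
contact_force: [0.0, 0.6, 1.1]
gripper_width: 85.3
```

Run:
```python
from h import *
x,y=stand(50); to(x,y,185,yaw_x=YAW)
```

```text
t 18.4 pos [560.3 156.3 357.9] zax [-0.016 -0.039 -0.999] yawx -36.6 q1,q6 [0.56 0.37] F [0.  0.6 1.1] w 85.3
shift cm [ 2.77 -2.09 17.25] turn -0.426
```

Slow rows reduce the tilt, which is now about 2.4°. I continue slowly.

send_rows:
  steps:
    - [[0,0,0,-0.05,1],[0,0,0,-0.05,1],[0,0,0,-0.05,1],[0,0,0,-0.05,1],[0,0,0,-0.05,1],[0,0,0,-0.05,1],[0,0,0,-0.05,1],[0,0,0,-0.05,1],[0,0,0,-0.04,1]]

```text
clock: 19.15
position: [559.2, 155.3, 347.7]
ee_rot: [0.996, -0.089, -0.011, 0.023]
contact_force: [0.1, -0.1, -0.1]
gripper_width: 85.2
```

send_rows:
  steps:
    - [[0.5,0,1,0,1],[0.5,0,1,0,1],[0.5,0,1,0,1],[0.5,0,1,0,1],[0.5,0,1,0,1],[0.5,0,1,0,1],[0,0,1,0,1],[0,0,1,0,1],[0,0,1,0,1]]

```text
clock: 19.9
position: [590.3, 144.0, 244.5]
ee_rot: [0.995, -0.092, -0.012, 0.024]
contact_force: [0.1, 0.1, 0.0]
gripper_width: 85.5
```

Run:
```python
from h import *
x,y=stand(50); to(x,y,185,yaw_x=YAW)
```

```text
t 19.9 pos [590.3 144.  244.5] zax [-0.029 -0.045 -0.999] yawx -10.6 q1,q6 [0.52 0.86] F [0.1 0.1 0. ] w 85.5
shift cm [ 0.21 -0.91  5.91] turn 0.028
```

send_rows:
  steps:
    - [[0.2,-0.4,0.8,0.03,1],[0.1,-0.3,0.8,0,1],[0,0,0.8,0,1],[0,0,0.8,0,1],[0,0,0,0,1],[0,0,0,0,1]]

```text
clock: 20.4
position: [592.9, 147.0, 202.3]
ee_rot: [0.994, -0.107, -0.016, 0.027]
contact_force: [-0.1, 0.4, 0.9]
gripper_width: 85.4
```

Run:
```python
from h import *
x,y=stand(50); to(593,147.5,187,yaw_x=YAW)
im,d=optics.get_image("wrist"); cv2.imwrite("pics/g.png",im)
```

```text
t 20.4 pos [592.9 147.  202.3] zax [-0.038 -0.049 -0.998] yawx -12.4 q1,q6 [0.52 0.82] F [-0.1  0.4  0.9] w 85.4
shift cm [ 0.04 -0.13  1.53] turn -0.003
```

View pics/g.png

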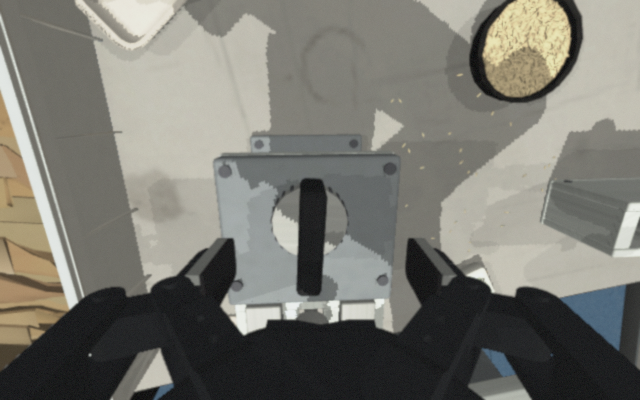

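The wrist view shows the wing bar at about (312,237), between the fingertips at (222,265) and (420,265) and parallel to the pads. I descend and grip.

send_rows:
  steps:
    - [[0,-0.1,0.8,0,1],[0,0,0.6,0,1],[0,0,0,0,1],[0,0,0,0,0],[0,0,0,0,0],[0,0,0,0,0],[0,0,0,0,0],[0,0,0,0,0],[0,0,0,0,0],[0,0,0,0,0]]

```text
clock: 21.28
position: [594.4, 152.0, 189.8]
ee_rot: [0.994, -0.108, -0.012, 0.021]
contact_force: [0.9, -9.2, -2.2]
gripper_width: 13.2
```

Run:
```python
from h import *
to(593,147.5,187,yaw_x=YAW-1.15); print(arm.read_state()["wrist_torque"].round(2))
```

```text
t 21.28 pos [594.4 152.  189.8] zax [-0.029 -0.038 -0.999] yawx -12.4 q1,q6 [0.52 0.82] F [ 0.9 -9.2 -2.2] w 13.2
shift cm [-0.03  0.45  0.3 ] turn 1.146
[-2.02 -0.38 -0.26]
```

Gripped at 13.2 mm. Now I turn clockwise.

send_rows:
  steps:
    - [[0,0,0,0.06,0],[0,0,0,0.1,0],[0,0,0,0.1,0],[0,0,0,0.1,0],[0,0,0,0.1,0]]

```text
clock: 21.7
position: [594.8, 151.9, 189.8]
ee_rot: [0.942, -0.336, -0.006, 0.022]
contact_force: [-0.4, -0.2, -0.3]
gripper_width: 12.7
```

Run:
```python
from h import *
to(593,147.5,187,yaw_x=YAW-1.15); print(arm.read_state()["wrist_torque"].round(2))
```

```text
t 21.7 pos [594.8 151.9 189.8] zax [-0.027 -0.037 -0.999] yawx -39.3 q1,q6 [0.52 0.35] F [-0.4 -0.2 -0.3] w 12.7
shift cm [0.14 0.44 0.3 ] turn 0.678
[0.68 0.02 0.69]
```

send_rows:
  steps:
    - [[0,0,0,0.1,0],[0,0,0,0.1,0],[0,0,0,0.1,0],[0,0,0,0.1,0],[0,0,0,0.06,0],[0,0,0,0.03,0]]

```text
clock: 22.2
position: [595.1, 151.8, 189.9]
ee_rot: [0.828, -0.561, -0.001, 0.02]
contact_force: [-1.0, 0.2, -0.5]
gripper_width: 12.9
```

Run:
```python
from h import *
to(593,147.5,187,yaw_x=YAW-1.15); print(arm.read_state()["wrist_torque"].round(2))
```

```text
t 22.2 pos [595.1 151.8 189.9] zax [-0.024 -0.033 -0.999] yawx -68.2 q1,q6 [ 0.52 -0.15] F [-1.   0.2 -0.5] w 12.9
shift cm [0.32 0.35 0.31] turn 0.172
[0.73 0.08 0.54]
```

send_rows:
  steps:
    - [[0,0,0,0.07,0],[0,0,0,0.07,0],[0,0,0,0.06,0],[0,0,0,0,0]]

```text
clock: 22.53
position: [595.1, 152.0, 189.8]
ee_rot: [0.768, -0.64, 0.002, 0.02]
contact_force: [-1.0, -1.2, -0.4]
gripper_width: 12.6
```

```bash
python3 m.py k 494 172 >/dev/null
python3 - <<'E'
from h import *
import sys; sys.argv=["","k","494","172","150"]
from fit import S
for n in("scene","top"):
    im,d,C=saved(f"{n}_k.npz"); P=cloud(C,d); z=P[...,2]; sx,sy=S(P)
    m=(d>0)&(z>161)&(z<172)&(sx>-70)&(sx<-20)
    for lo,hi in((8,70),(-70,-8)):
        q=sy[m&(sy>lo)&(sy<hi)]; 
        if len(q): print(n,"jaw outer",np.percentile(q,[2,98]).round(1),len(q))
to(593,147.5,187,yaw_x=YAW-1.15); print(arm.read_state()["wrist_torque"].round(2))
E
```

```text
scene collar 112 [496.7 162.4] resid 15.0 stand xy [-46.1  -7.9]
scene shaft 47 [494.8 173.3] resid 1.09 stand xy [-50.2   2.4]
  jaw y [ 0.8 22.1 39.7] 26
  jaw y [-39.6 -23.6  -3. ] 99
  housing x,y [-11.6  88.1] [-60.   57.6]
  wing x,y [30.9 70.5] [-27.4  22.4]
top collar 199 [496.  166.7] resid 13.7 stand xy [-47.7  -3.9]
  jaw y [ 3.9 27.  38.9] 59
  jaw y [-39.1 -24.7  -4.3] 155
  housing x,y [-11.2  88.2] [-58.6  57.8]
  wing x,y [32.8 65.8] [-27.   -0.9]
wrist collar 794 [503.1 150.1] resid 6.83 stand xy [-37.3 -18.5]
  jaw y [ 0.3 32.1 40. ] 398
  jaw y [-37.4 -22.1  -1.8] 2614
  housing x,y [-10.9  90.9] [-56.3  56.5]
  wing x,y [36.4 71.1] [-25.1  28.7]
scene jaw outer [14.8 40.5] 49
scene jaw outer [-39.6  -8.7] 113
top jaw outer [12.8 39.2] 98
top jaw outer [-39.3  -9.2] 189
t 22.68 pos [595.2 151.9 189.8] zax [-0.023 -0.032 -0.999] yawx -79.6 q1,q6 [ 0.52 -0.35] F [ 0.3 -1.  -1.1] w 13.1
shift cm [0.39 0.28 0.3 ] turn -0.026
[ 0.59 -0.06  0.82]
```

Turned 1.17 rad. The jaws have moved in about 8.5–9 mm each and the torque rose. I release, rise and check.

send_rows:
  steps:
    - [[0,0,0,0,0.5],[0,0,0,0,0.5],[0,0,0,0,0.5],[0,0,0,0,0.5],[0,0,-1,0,0.5],[0,0,-2,0,0.5],[0,0,-2,0,0.5],[0,0,-3,0,0.5],[0,0,-3,0,0.5],[0,0,-2,0,0.5]]

```text
clock: 23.52
position: [596.0, 154.2, 322.7]
ee_rot: [0.766, -0.642, -0.001, 0.027]
contact_force: [0.2, -0.2, 1.3]
gripper_width: 42.5
```

```bash
python3 m.py l 494 172 >/dev/null
python3 - <<'E'
from h import *
import sys; sys.argv=["","l","494","172","150"]
from fit import S
for n in("scene","top","wrist"):
    im,d,C=saved(f"{n}_l.npz"); P=cloud(C,d); z=P[...,2]; sx,sy=S(P)
    m=(d>0)&(z>204)&(z<216)&(np.hypot(sx-50,sy)<36); q=np.c_[sx,sy][m.ravel()] if 0 else np.c_[sx[m],sy[m]]
    r=cv2.minAreaRect(q.astype(np.float32)); v=np.linalg.svd(q-q.mean(0),full_matrices=False)[2][0]; print(n,"wing",np.round(r[0],1),np.round(r[1],1),round(r[2],1),"axis rad",round(float(np.arctan2(v[1],v[0])),3))
    m=(d>0)&(np.hypot(sx+50,sy)<25)&(z>228)&(z<246); print("  handle",np.percentile(np.c_[sx[m],sy[m],z[m]],[3,97],axis=0).round(1).tolist())
print(pose()[:3,3].round(1))
a=cv2.imread("pics/scene_l.png")[110:250,190:330];b=cv2.imread("pics/top_l.png")[130:250,180:300]
cv2.imwrite("pics/l.png",np.hstack([cv2.resize(a,(400,400)),cv2.resize(b,(400,400))]))
E
```

```text
scene collar 121 [495.6 158.6] resid 15.14 stand xy [-46.4 -11.8]
scene shaft 47 [494.7 172.5] resid 0.82 stand xy [-50.2   1.6]
  jaw y [ 5.  25.7 39.8] 25
  jaw y [-40.8 -23.1  -2.9] 100
  housing x,y [-10.4  88.8] [-59.3  57. ]
  wing x,y [33.2 67.6] [-27.6  25.7]
top collar 193 [496.  167.6] resid 14.51 stand xy [-47.9  -3. ]
  jaw y [ 3.6 27.4 39.8] 57
  jaw y [-39.6 -25.4  -4.6] 158
  housing x,y [-11.1  88.8] [-59.1  58. ]
  wing x,y [34.5 66.2] [-26.9  25.7]
wrist collar 414 [503.2 170.5] resid 10.86 stand xy [-41.5   1.4]
wrist shaft 18 [495.3 173.9] resid 0.16 stand xy [-49.9   3.1]
  jaw y [ 1.5 23.4 37. ] 562
  jaw y [-37.1 -22.4  -2.2] 886
  housing x,y [-11.1  90.5] [-55.8  60.7]
  wing x,y [35.4 68.6] [-24.4  29.2]
scene wing [51.6  1.3] [16.1 61.4] 25.7 axis rad -1.076
  handle [[-59.7, -9.0, 228.3], [-41.6, 4.5, 240.3]]
top wing [50.1 -0.5] [16.7 58.5] 22.1 axis rad -1.131
  handle [[-59.4, -9.2, 230.9], [-42.6, 6.6, 243.5]]
wrist wing [51.5  3.1] [14.  59.9] 26.5 axis rad 2.035
  handle [[-56.5, -6.6, 229.4], [-39.7, 11.0, 241.3]]
[596.2 154.5 322.1]
```

View pics/l.png

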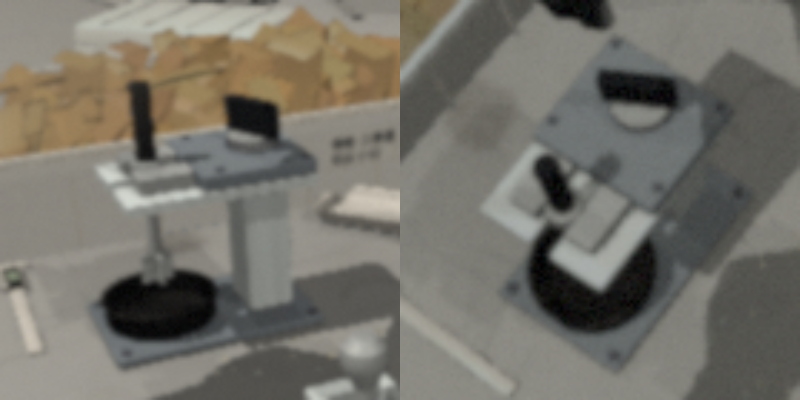

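The picture shows the jaws closed on the collar and the wing turned. The wing-angle estimates range from 1.08 to 1.18 rad, so I compare with the same cameras from before the turn.

Run:
```python
import sys; sys.argv=["","l","494","172","150"]
from fit import *
print("----")
for n in("wrist","scene","top"):
  for t in("f","l"):
    im,d,C=saved(f"{n}_{t}.npz"); P=cloud(C,d); z=P[...,2]; sx,sy=S(P)
    zt=np.percentile(z[(d>0)&(np.hypot(sx-50,sy)<36)],99)
    m=(d>0)&(abs(z-zt)<2.5)&(np.hypot(sx-50,sy)<36); q=np.c_[sx[m],sy[m]]
    v=np.linalg.svd(q-q.mean(0),full_matrices=False)[2][0]; print(n,t,m.sum(),zt.round(1),"angle",round((-np.arctan2(v[1],v[0])+.3)%np.pi-.3,3), end=" ")
    for s in(1,-1):
        k=(d>0)&(z>162)&(z<170)&(sx>-66)&(sx<-25)&(s*sy>10)&(s*sy<60); print("jaw",np.percentile(sy[k],98 if s>0 else 2).round(1),end=" ")
    print()
to(595,152,188,yaw_x=YAW-1.12)
```

```text
scene collar 121 [495.6 158.6] resid 15.14 stand xy [-46.4 -11.8]
scene shaft 47 [494.7 172.5] resid 0.82 stand xy [-50.2   1.6]
  jaw y [ 5.  25.7 39.8] 25
  jaw y [-40.8 -23.1  -2.9] 100
  housing x,y [-10.4  88.8] [-59.3  57. ]
  wing x,y [33.2 67.6] [-27.6  25.7]
top collar 193 [496.  167.6] resid 14.51 stand xy [-47.9  -3. ]
  jaw y [ 3.6 27.4 39.8] 57
  jaw y [-39.6 -25.4  -4.6] 158
  housing x,y [-11.1  88.8] [-59.1  58. ]
  wing x,y [34.5 66.2] [-26.9  25.7]
wrist collar 414 [503.2 170.5] resid 10.86 stand xy [-41.5   1.4]
wrist shaft 18 [495.3 173.9] resid 0.16 stand xy [-49.9   3.1]
  jaw y [ 1.5 23.4 37. ] 562
  jaw y [-37.1 -22.4  -2.2] 886
  housing x,y [-11.1  90.5] [-55.8  60.7]
  wing x,y [35.4 68.6] [-24.4  29.2]
----
wrist f 117 395.3 angle 2.699 jaw 50.3 jaw -45.1 
wrist l 2039 428.8 angle 2.752 jaw 39.5 jaw -37.2 
scene f 45 211.0 angle 0.041 jaw 48.6 jaw -49.0 
scene l 73 545.3 angle 0.383 jaw 41.2 jaw -40.9 
top f 9 406.4 angle 1.604 jaw 47.7 jaw -47.2 
top l 371 687.8 angle 0.488 jaw 39.0 jaw -39.7 
t 23.67 pos [596.2 154.5 322.1] zax [-0.034 -0.038 -0.999] yawx -79.9 q1,q6 [ 0.52 -0.35] F [ 0.1 -0.  -0.8] w 42.4
shift cm [-0.2  -0.37 13.4 ] turn -0.062
```

```bash
python3 - <<'E' | sed 1,/----/d
import sys; sys.argv=["","l","494","172","150"]
from fit import *
print("----")
for n in("wrist","scene","top"):
  for t in("0","a","f","l"):
    try: im,d,C=saved(f"{n}{'' if t=='0' else '_'}{t}.npz")
    except Exception: continue
    P=cloud(C,d); z=P[...,2]; sx,sy=S(P)
    m=(d>0)&(z>206)&(z<215)&(np.hypot(sx-50,sy)<36); q=np.c_[sx[m],sy[m]]
    if len(q)<20: continue
    r=cv2.minAreaRect(q.astype(np.float32)); v=np.linalg.svd(q-q.mean(0),full_matrices=False)[2][0]; print(n,t,m.sum(),np.percentile(z[m],[5,95]).round(1),"svd",round(float((-np.arctan2(v[1],v[0])+.5)%np.pi-.5),3),"rect",np.round(r[1],1),round(r[2],1))
E
```

```text
wrist a 647 [206.7 211.4] svd 0.99 rect [14.4 14.8] 84.8
wrist f 1135 [208.  211.9] svd 0.056 rect [14.5 59.9] 86.4
wrist l 901 [209.  212.1] svd 1.107 rect [14.  59.9] 26.5
scene 0 69 [206.5 211.3] svd 0.069 rect [15.9 58.1] 89.5
scene a 67 [206.7 211.3] svd 0.053 rect [14.4 57.4] 86.9
scene f 67 [206.5 211.2] svd 0.062 rect [15.6 57.7] 86.2
scene l 58 [206.5 211.4] svd 1.09 rect [11.4 61.4] 25.9
top 0 105 [206.4 212.9] svd 0.024 rect [58.4 14.1] 0.3
top a 105 [207.  213.1] svd 0.012 rect [13.9 58.6] 89.7
top f 108 [206.6 213.2] svd 0.015 rect [14.5 57.2] 89.7
top l 115 [207.2 213.8] svd 1.124 rect [14.1 57.6] 26.5
```

Same-camera differences give only about 1.03–1.11 rad, so it is just at contact and not surely firm. I re-grip and tighten a little more.

send_rows:
  steps:
    - [[0,0,2,-0.06,0.7],[0,-0.3,2,0,0.7],[0,0,2,0,0.7],[0,0,2,0,0.7],[0,0,1.5,0,0.7],[0,0,1,0,0.7],[0,0,0,0,0.7],[0,0,0,0,0.7]]

```text
clock: 24.33
position: [592.6, 149.7, 210.6]
ee_rot: [0.785, -0.618, -0.003, 0.028]
contact_force: [0.8, -0.1, 1.0]
gripper_width: 59.9
```

Run:
```python
from h import *
to(595.1,152,189,yaw_x=YAW-1.1)
```

```text
t 24.33 pos [592.6 149.7 210.6] zax [-0.04  -0.04  -0.998] yawx -76.4 q1,q6 [ 0.52 -0.29] F [ 0.8 -0.1  1. ] w 59.9
shift cm [-0.23 -0.39  2.13] turn -0.02
```

send_rows:
  steps:
    - [[-0.2,-0.3,1,0,0.7],[0,0,1,0,0.7],[0,0,0,0,0.7],[0,0,0,0,0],[0,0,0,0,0],[0,0,0,0,0],[0,0,0,0,0],[0,0,0,0,0],[0,0,0,0,0]]

```text
clock: 25.08
position: [595.0, 152.3, 191.6]
ee_rot: [0.786, -0.618, -0.003, 0.026]
contact_force: [-0.9, -1.4, -2.2]
gripper_width: 12.9
```

Run:
```python
from h import *
to(595.1,152,189,yaw_x=YAW-1.1); print(arm.read_state()["wrist_torque"].round(2))
```

```text
t 25.08 pos [595.  152.3 191.6] zax [-0.037 -0.038 -0.999] yawx -76.3 q1,q6 [ 0.52 -0.29] F [-0.9 -1.4 -2.2] w 12.9
shift cm [ 0.02 -0.01  0.26] turn -0.019
[-0.06 -0.37  0.31]
```

send_rows:
  steps:
    - [[0,0,0,0.06,0],[0,0,0,0.06,0],[0,0,0,0.05,0]]

```text
clock: 25.33
position: [595.0, 152.4, 191.7]
ee_rot: [0.733, -0.68, 0.0, 0.027]
contact_force: [-1.5, -1.9, -1.8]
gripper_width: 12.8
```

Run:
```python
from h import *
to(595.1,152,189,yaw_x=YAW-1.25); print(arm.read_state()["wrist_torque"].round(2))
```

```text
t 25.33 pos [595.  152.4 191.7] zax [-0.036 -0.039 -0.999] yawx -85.6 q1,q6 [ 0.52 -0.45] F [-1.5 -1.9 -1.8] w 12.8
shift cm [ 0.03 -0.01  0.27] turn -0.032
[ 0.09 -0.09  1.8 ]
```

Torque is now 1.8 N m, up from 0.3, so the clamp is clearly biting. I release, rise and re-measure.

send_rows:
  steps:
    - [[0,0,0,0,0.5],[0,0,0,0,0.5],[0,0,0,0,0.5],[0,0,0,0,0.5],[0,0,-1,0,0.5],[0,0,-2,0,0.5],[0,0,-2,0,0.5],[0,0,-3,0,0.5],[0,0,-3,0,0.5],[0,0,-2,0,0.5]]

```text
clock: 26.17
position: [598.4, 156.8, 325.8]
ee_rot: [0.733, -0.68, -0.001, 0.03]
contact_force: [0.4, 0.9, 0.5]
gripper_width: 42.7
```

```bash
python3 m.py n 494 172 >/dev/null; python3 - <<'E' | sed 1,/----/d
import sys; sys.argv=["","n","494","172","150"]
from fit import *
print("----")
for n in("wrist","scene","top"):
  for t in("f","l","n"):
    im,d,C=saved(f"{n}_{t}.npz")
    P=cloud(C,d); z=P[...,2]; sx,sy=S(P)
    m=(d>0)&(z>206)&(z<215)&(np.hypot(sx-50,sy)<36); q=np.c_[sx[m],sy[m]]
    r=cv2.minAreaRect(q.astype(np.float32)); v=np.linalg.svd(q-q.mean(0),full_matrices=False)[2][0]; print(n,t,m.sum(),"svd",round(float((-np.arctan2(v[1],v[0])+.5)%np.pi-.5),3),"rect",np.round(r[1],1),round(r[2],1),end=" ")
    k=[ (d>0)&(z>162)&(z<170)&(sx>-66)&(sx<-25)&(s*sy>10)&(s*sy<60) for s in(1,-1)]
    print("jaws",np.percentile(sy[k[0]],98).round(1),np.percentile(sy[k[1]],2).round(1),end=" ")
    m=(d>0)&(np.hypot(sx+50,sy)<25)&(z>228)&(z<246); print("handle mid",np.percentile(np.c_[sx[m],sy[m]],[3,97],axis=0).mean(0).round(1),"top z",np.percentile(z[m],97).round(1))
E
```

```text
wrist f 1135 svd 0.056 rect [14.5 59.9] 86.4 jaws 50.3 -45.1 handle mid [-49.6   1.6] top z 241.0
wrist l 901 svd 1.107 rect [14.  59.9] 26.5 jaws 39.5 -37.2 handle mid [-48.1   2.2] top z 241.3
wrist n 884 svd 1.104 rect [13.9 60. ] 26.8 jaws 42.5 -37.2 handle mid [-48.2   2.2] top z 241.0
scene f 67 svd 0.062 rect [15.6 57.7] 86.2 jaws 48.6 -49.0 handle mid [-50.3  -2.2] top z 240.1
scene l 58 svd 1.09 rect [11.4 61.4] 25.9 jaws 41.2 -40.9 handle mid [-50.7  -2.2] top z 240.3
scene n 60 svd 1.082 rect [15.8 59.6] 24.7 jaws 41.3 -39.8 handle mid [-50.9  -2.2] top z 240.5
top f 108 svd 0.015 rect [14.5 57.2] 89.7 jaws 47.7 -47.2 handle mid [-51.3  -1.2] top z 242.4
top l 115 svd 1.124 rect [14.1 57.6] 26.5 jaws 39.0 -39.7 handle mid [-51.   -1.3] top z 243.5
top n 111 svd 1.117 rect [16.3 57.9] 26.2 jaws 39.8 -39.7 handle mid [-51.2  -1.2] top z 243.4
```

```bash
cat > wing.py <<'E'
import sys; tags=sys.argv[1:]; sys.argv=["",tags[0],"494","172","150"]
from fit import *
print("----")
for n in("wrist","scene","top"):
  for t in tags:
    im,d,C=saved(f"{n}_{t}.npz"); P=cloud(C,d); z=P[...,2]; sx,sy=S(P)
    dark=im.max(2)<75
    m=(d>0)&(z>207)&(z<213.5)&(np.hypot(sx-50,sy)<34)&(np.hypot(sx-50,sy)>16); q=np.c_[sx[m],sy[m]]
    if len(q)<15: continue
    v=np.linalg.svd(q-q.mean(0),full_matrices=False)[2][0]; r=cv2.minAreaRect(q.astype(np.float32))
    print(n,t,m.sum(),"svd",round(float((-np.arctan2(v[1],v[0])+.5)%np.pi-.5),3),"rect",np.round(r[1],1),round(r[2],1))
E
python3 wing.py f k l n | sed 1,/----/d
python3 -c "
import cv2,numpy as np
im=cv2.imread('pics/wrist_k.png');b=cv2.imread('pics/wrist_n.png');cv2.imwrite('pics/kn.png',np.hstack([im[:,120:520],b[:,120:520]]))"
```

```text
wrist f 539 svd 0.056 rect [14.5 59.7] 86.6
wrist k 1685 svd 1.144 rect [36.9 58.8] 46.0
wrist l 428 svd 1.107 rect [13.9 59.9] 26.6
wrist n 420 svd 1.102 rect [13.9 60. ] 26.8
scene f 29 svd 0.048 rect [13.3 57. ] 87.1
scene k 33 svd 0.625 rect [33.8 46.4] 65.4
scene l 24 svd 1.082 rect [ 9.9 61.4] 26.3
scene n 24 svd 1.094 rect [14.2 59.6] 24.7
top f 45 svd 0.013 rect [57.2 12.9] 0.3
top k 24 svd 0.339 rect [15.  33.9] 83.9
top l 45 svd 1.13 rect [13.8 57.6] 26.2
top n 45 svd 1.111 rect [15.6 57.8] 26.9
```

View pics/kn.png

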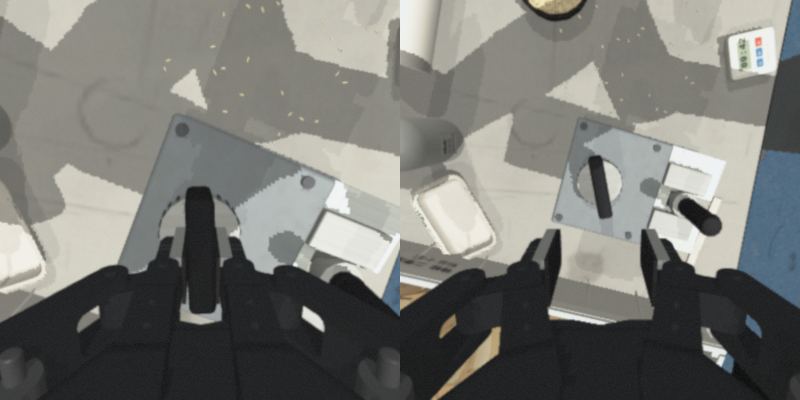

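The left view (gripped) shows the wing parallel to the pads. The right view (released) shows the wing at (600,187) tilted relative to the tool, so it sprang back a little. I check the absolute angle against the housing edges.

```bash
cat > ang.py <<'E'
import sys; tags=sys.argv[1:]; sys.argv=["",tags[0],"494","172","150"]
from fit import *
print("----")
for n in("wrist","scene","top"):
  for t in tags:
    im,d,C=saved(f"{n}_{t}.npz"); P=cloud(C,d); z=P[...,2]; sx,sy=S(P); w=d>0
    m=w&(abs(z-166)<2.5)&(sx>-30)&(sx<100)&(abs(sy)<70)
    # front edge of the housing (toward the jaws) and back edges: extreme x per y-bin, extreme y per x-bin
    out=[]
    for u,v,lo,hi,f in((sx,sy,-2,78,np.max),(sx,sy,-2,78,np.min),(sy,sx,-48,48,np.max)):
        b=np.arange(lo,hi,4); k=[m&(u>=a)&(u<a+4) for a in b]; k=[(a+2,f(v[q])) for a,q in zip(b,k) if q.sum()>3]
        k=np.array(k)
        if len(k)>6:
            med=np.median(k[:,1]); k=k[abs(k[:,1]-med)<4]; s=np.polyfit(*k.T,1)[0]; out.append(round(float(np.degrees(s)),2))
        else: out.append(None)
    print(n,t,"slopes deg: +y edge, -y edge, back edge(neg)",out)
E
python3 ang.py a f l n | sed 1,/----/d
```

```text
Traceback (most recent call last):
  File "ang.py", line 14, in <module>
    med=np.median(k[:,1]); k=k[abs(k[:,1]-med)<4]; s=np.polyfit(*k.T,1)[0]; out.append(round(float(np.degrees(s)),2))
                                                     ~~~~~~~~~~^^^^^^^^
TypeError: expected non-empty vector for x
```

```bash
sed -i 's/k=k\[abs(k\[:,1\]-med)<4\]; s=.*/k=k[abs(k[:,1]-med)<5]; out.append(round(float(np.degrees(np.polyfit(k[:,0],k[:,1],1)[0])),2) if len(k)>5 else None)/' ang.py
python3 ang.py a f l n | sed 1,/----/d
```

```text
wrist a slopes deg: +y edge, -y edge, back edge(neg) [0.28, 0.4, None]
wrist f slopes deg: +y edge, -y edge, back edge(neg) [1.66, -0.05, -0.17]
wrist l slopes deg: +y edge, -y edge, back edge(neg) [0.48, 0.2, -0.21]
wrist n slopes deg: +y edge, -y edge, back edge(neg) [0.34, 0.38, -0.38]
scene a slopes deg: +y edge, -y edge, back edge(neg) [None, 0.99, -0.75]
scene f slopes deg: +y edge, -y edge, back edge(neg) [None, -0.08, 2.03]
scene l slopes deg: +y edge, -y edge, back edge(neg) [3.06, -1.21, 0.92]
scene n slopes deg: +y edge, -y edge, back edge(neg) [-0.13, -1.56, 1.25]
top a slopes deg: +y edge, -y edge, back edge(neg) [0.89, -0.28, 0.44]
top f slopes deg: +y edge, -y edge, back edge(neg) [-1.33, 1.32, 0.48]
top l slopes deg: +y edge, -y edge, back edge(neg) [0.25, -0.48, 1.44]
top n slopes deg: +y edge, -y edge, back edge(neg) [0.78, 0.65, -0.58]
```

Against the housing the sleeve sits at about 1.11 rad, with some uncertainty. I make one more, stronger tightening to see whether it advances.

Run:
```python
from h import *
to(595.1,152.3,189,yaw_x=YAW-1.105)
```

```text
t 26.32 pos [598.6 157.1 325.1] zax [-0.042 -0.041 -0.998] yawx -85.7 q1,q6 [ 0.53 -0.45] F [-0.5  0.5 -1. ] w 42.7
shift cm [-0.06 -0.23 13.62] turn -0.178
```

send_rows:
  steps:
    - [[0,0,1.5,-0.06,0.7],[0,-0.1,2,-0.06,0.7],[0,-0.1,2,-0.06,0.7],[0,0,2,0,0.7],[0,0,2,0,0.7],[0,0,1,0,0.7],[0,0,0,0,0.7],[0,0,0,0,0.7]]

```text
clock: 26.98
position: [593.7, 152.3, 214.4]
ee_rot: [0.793, -0.608, -0.006, 0.03]
contact_force: [0.0, -0.2, 0.5]
gripper_width: 59.6
```

Run:
```python
from h import *
to(595.1,152.3,189,yaw_x=YAW-1.105)
```

```text
t 26.98 pos [593.7 152.3 214.4] zax [-0.046 -0.041 -0.998] yawx -74.9 q1,q6 [ 0.52 -0.26] F [ 0.  -0.2  0.5] w 59.6
shift cm [-0.03 -0.28  2.53] turn 0.011
```

send_rows:
  steps:
    - [[0,-0.2,1.2,0,0.7],[0,0,1,0,0.7],[0,0,0.2,0,0],[0,0,0,0,0],[0,0,0,0,0],[0,0,0,0,0],[0,0,0,0,0],[0,0,0,0,0],[0,0,0,0,0]]

```text
clock: 27.73
position: [595.0, 152.1, 191.3]
ee_rot: [0.793, -0.609, -0.006, 0.029]
contact_force: [-0.8, -1.0, -2.0]
gripper_width: 13.1
```

send_rows:
  steps:
    - [[0,0,0,0.08,0],[0,0,0,0.08,0],[0,0,0,0.08,0]]

```text
clock: 27.98
position: [595.0, 152.2, 191.4]
ee_rot: [0.717, -0.696, -0.001, 0.029]
contact_force: [-1.3, -2.2, -1.7]
gripper_width: 12.9
```

```bash
python3 m.py p 494 172 >/dev/null
python3 - <<'E'
from h import *
to(595.1,152,189,yaw_x=YAW-1.25); print(arm.read_state()["wrist_torque"].round(2))
E
python3 wing.py n p | sed 1,/----/d
```

```text
t 28.13 pos [595.  152.2 191.3] zax [-0.043 -0.04  -0.998] yawx -88.1 q1,q6 [ 0.52 -0.49] F [-0.2 -2.1 -1.7] w 12.7
shift cm [ 0.01 -0.02  0.23] turn -0.075
[ 0.13 -0.15  1.94]
wrist n 420 svd 1.102 rect [13.9 60. ] 26.8
wrist p 1601 svd 1.262 rect [36.1 58.1] 39.3
scene n 24 svd 1.094 rect [14.2 59.6] 24.7
scene p 25 svd 0.48 rect [39.5 31.9] 0.1
top n 45 svd 1.111 rect [15.6 57.8] 26.9
top p 28 svd 0.881 rect [27.8 51.8] 42.1
```

Under 1.9 N m the wing follows the hand elastically and springs back on a sudden release. I ease it back to near zero torque before letting go, so the sleeve friction keeps the clamp tight.

send_rows:
  steps:
    - [[0,0,0,-0.05,0],[0,0,0,-0.04,0],[0,0,0,0,0]]

```text
clock: 28.38
position: [595.0, 152.2, 191.3]
ee_rot: [0.752, -0.658, -0.003, 0.029]
contact_force: [-2.1, -1.4, -2.2]
gripper_width: 12.7
```

Run:
```python
from h import *
to(595.1,152,189,yaw_x=YAW-1.15); print(arm.read_state()["wrist_torque"].round(2))
```

```text
t 28.38 pos [595.  152.2 191.3] zax [-0.043 -0.04  -0.998] yawx -82.3 q1,q6 [ 0.52 -0.39] F [-2.1 -1.4 -2.2] w 12.7
shift cm [ 0.01 -0.02  0.23] turn -0.074
[ 0.13 -0.24  0.93]
```

send_rows:
  steps:
    - [[0,0,0,-0.04,0],[0,0,0,-0.02,0],[0,0,0,0,0]]

```text
clock: 28.63
position: [595.0, 152.2, 191.3]
ee_rot: [0.771, -0.636, -0.004, 0.029]
contact_force: [-2.8, -0.9, -1.7]
gripper_width: 12.7
```

Run:
```python
from h import *
to(595.1,152,189,yaw_x=YAW-1.15); print(arm.read_state()["wrist_torque"].round(2))
```

```text
t 28.63 pos [595.  152.2 191.3] zax [-0.043 -0.039 -0.998] yawx -79.0 q1,q6 [ 0.52 -0.33] F [-2.8 -0.9 -1.7] w 12.7
shift cm [ 0.01 -0.02  0.23] turn -0.015
[ 0.09 -0.18  0.48]
```

send_rows:
  steps:
    - [[0,0,0,-0.03,0],[0,0,0,0,0],[0,0,0,0,0.15],[0,0,0,0,0.5],[0,0,0,0,0.5],[0,0,0,0,0.5],[0,0,-1,0,0.5],[0,0,-2,0,0.5],[0,0,-3,0,0.5],[0,0,-3,0,0.5]]

```text
clock: 29.47
position: [596.8, 154.7, 280.2]
ee_rot: [0.776, -0.629, -0.008, 0.034]
contact_force: [-0.3, -0.2, -0.6]
gripper_width: 42.4
```

send_rows:
  steps:
    - [[0,0,-3,0,0.5],[0,0,-2,0,0.5],[0,0,0,0,0.5]]

```text
clock: 29.72
position: [602.1, 157.2, 343.4]
ee_rot: [0.776, -0.63, -0.003, 0.028]
contact_force: [0.3, 0.0, 0.8]
gripper_width: 42.8
```

```bash
python3 m.py r 494 172 >/dev/null; python3 wing.py f l n r | sed 1,/----/d; python3 -c "
from h import *
to(595,152,300); print(arm.read_state()['wrist_torque'].round(2))
a=cv2.imread('pics/scene_r.png')[110:350,190:430];b=cv2.imread('pics/top_r.png')[130:310,180:420]
cv2.imwrite('pics/r.png',np.hstack([cv2.resize(a,(400,400)),cv2.resize(b,(400,300)) if 0 else cv2.resize(b,(400,400))]))"
```

```text
wrist f 539 svd 0.056 rect [14.5 59.7] 86.6
wrist l 428 svd 1.107 rect [13.9 59.9] 26.6
wrist n 420 svd 1.102 rect [13.9 60. ] 26.8
wrist r 392 svd 1.104 rect [13.7 59.1] 26.4
scene f 29 svd 0.048 rect [13.3 57. ] 87.1
scene l 24 svd 1.082 rect [ 9.9 61.4] 26.3
scene n 24 svd 1.094 rect [14.2 59.6] 24.7
scene r 25 svd 1.1 rect [12.7 59.7] 24.8
top f 45 svd 0.013 rect [57.2 12.9] 0.3
top l 45 svd 1.13 rect [13.8 57.6] 26.2
top n 45 svd 1.111 rect [15.6 57.8] 26.9
top r 45 svd 1.142 rect [15.1 56.9] 24.5
t 29.87 pos [599.9 156.9 337.2] zax [-0.049 -0.042 -0.998] yawx -78.1 q1,q6 [ 0.52 -0.32] F [-0.8 -0.2 -0.8] w 43.0
shift cm [0.26 0.37 3.76] turn 0
[ 0.07 -0.07 -0.03]
```

View pics/r.png

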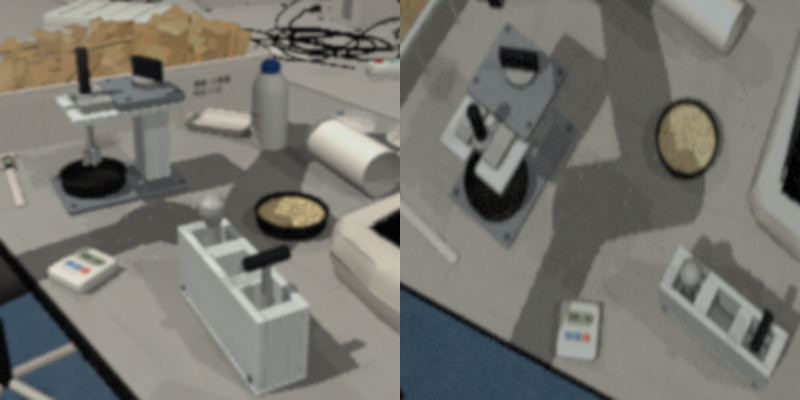

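```bash
python3 -c "
from bench import job
print(job.job_done())"
```

```text
the job is handed in; nothing more can be done
None
```

I pulled the stirrer out of the middle well, slid it upright into the fork from the open side and let it hang by its collar. I then turned the sleeve clockwise until both jaws closed on the collar, and handed the job in at about 30 s.

**Last checks that agreed:**
- The stirrer stands upright with its handle top at z about 241 mm. It is within about 2 mm of the seat, and within the cameras' disagreement of being centred between the jaws.
- Both jaws have moved in about 8 to 9 mm from their open position.
- In the last picture, the pestle and tamper are still in the holder, the timer and grain dish look undisturbed, and the gripper is clear of everything.

**Checks that were unclear or disagreed:**
- **Sleeve angle:** the final reading is 1.10 to 1.14 rad depending on the camera, about 1.11 against the housing edges. Subtracting what the same cameras read before the turn gives only about 1.04 to 1.13, so it may be at the low end of the firm range or slightly below it.
- **Spring-back:** I tightened it again twice, to about 1.8 and 1.9 N m at the wrist, easing the torque off before the last release. Each time the sleeve settled back to the same angle.
- **Tool tilt:** the gripper had drifted about 3° off vertical while holding the wing. I saw no harmful forces from it.

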